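# Turn the weld coupons and case them

## Task

Turn over every weld coupon on the bench so that its weld seam faces up instead of its red primed side (the yellow V cradle is there to help), and lay them all flat and side by side on the floor of the grey case, none on top of another. When all are in, lower the orange lid gently until it is fully closed; do not slam it, and leave the hammer, the can and the magnet alone.

Things in the scene. Friction and masses are not known exactly. Their poses are not given: they have to be found in the camera images.
- coupon1_center (a point): centre (half-way through the thickness) of a flat steel weld coupon, 110 x 56 x 10 mm, about 0.5 kg. Axes: x along its 110 mm length, y across its 56 mm width, z out of its red primed face; the opposite (-z) face is bright metal with a flush brown weld seam along the middle. It starts flat on the bench, red face up. 2 or 3 of coupons 1 to 3 are present, the rest are None
- coupon2_center (a point): centre (half-way through the thickness) of a flat steel weld coupon, 110 x 56 x 10 mm, about 0.5 kg. Axes: x along its 110 mm length, y across its 56 mm width, z out of its red primed face; the opposite (-z) face is bright metal with a flush brown weld seam along the middle. It starts flat on the bench, red face up. 2 or 3 of coupons 1 to 3 are present, the rest are None
- coupon3_center (a point): centre (half-way through the thickness) of a flat steel weld coupon, 110 x 56 x 10 mm, about 0.5 kg. Axes: x along its 110 mm length, y across its 56 mm width, z out of its red primed face; the opposite (-z) face is bright metal with a flush brown weld seam along the middle. It starts flat on the bench, red face up. 2 or 3 of coupons 1 to 3 are present, the rest are None
- cradle_valley (a point): bottom of the groove of the fixed yellow turnover cradle, at mid-width, 25 mm above the bench. Axes: x along the groove line, z up. Two flat legs, 70 mm long up the slope, 40 mm wide, each at 45 degrees, form a 90 degree V open upwards: one rises towards +y, the other towards -y, to 50 mm above this point
- cradle: the same cradle, origin under its foot (40 x 110 mm). It is narrower than a coupon, whose long edges stay free. A coupon stood on a short end in the V leans on one leg, its free end 40 mm past the leg's top; pushed upright and past the vertical, that end falls over on to the other leg and the other face looks up
- case: fixed grey coupon case, open on top, outside 150 mm (its x) x 294 mm (its y) x 35 mm high, walls and floor 5 mm (inside 140 x 284 mm, floor 5 mm above the bench). Origin at the centre of its underside, z up; the lid is hinged along its +x rim (on the robot's right)
- case_bay0 (a point): point on the case's inner floor, -84 mm along the case's y axis from its middle: a good place for the centre of one coupon lying with its width along the case's y; the three bays leave 28 mm between coupons. Axes as the case's; no dividers
- case_bay1 (a point): point on the case's inner floor, 0 mm along the case's y axis from its middle: a good place for the centre of one coupon lying with its width along the case's y; the three bays leave 28 mm between coupons. Axes as the case's; no dividers
- case_bay2 (a point): point on the case's inner floor, 84 mm along the case's y axis from its middle: a good place for the centre of one coupon lying with its width along the case's y; the three bays leave 28 mm between coupons. Axes as the case's; no dividers
- case_lid (a joint): angle of the orange case lid about its hinge, rad: 0 closed, grows as it opens, 1.57 upright, stop at 1.9. The hinge is stiff: the lid stays wherever it is left, and takes up to about 4 N at its free edge to move
- case_lid_hinge (a point): middle of the lid's hinge line, at the case's +x rim, 35.5 mm above the bench; its axes turn with the lid. The lid is a panel 294 mm wide, 8 mm thick, that reaches 150 mm from this line (towards the case's -x when closed); its underside is level with this point
- case_lid_handle (a point): grip point of the black knob on the lid's outer face, 35 mm off that face, 120 mm from the hinge line, at mid-width
- chip_hammer: chipping hammer, about 260 mm long, wooden handle, lying at the left; leave it alone. Origin at the centre of its underside
- spray_can: green can, 64 mm across, 180 mm tall, standing beyond the work; leave it alone. Origin at the centre of its underside
- square_magnet: red welding magnet, 90 x 90 x 20 mm, lying flat beyond the work; leave it alone. Origin at the centre of its underside
There are look-alikes about, which are no part of the job. What is shaped like the part that bears coupon2_center but green or purple is not meant.

How it is judged:
By the outcome, as a careful person would: the job done as asked, in the order asked, and still so for the second after the job is handed in, with the robot touching nothing.
Of coupon1, coupon2, coupon3 only 2 to 3 are there at a start; the rules pass over those that are not, and their reading is None.
At some moment in a run one of coupon1, coupon2, coupon3 may be knocked a few centimetres aside while the robot is not near it.
Once in a run the grip may slacken for a moment while it holds something.
It also fails if it takes over 210 s, if anything falls off the work surface, if the arm or the gripper's body presses on something with over 40 N, if the wrist force passes 120 N, or if a joint passes its speed limit or range.

## Robot

A 7-joint arm with a two-finger parallel gripper is mounted at the origin on the work surface. World frame = base frame: x ahead of the robot, y to its left, z up, the work surface at z = 0. Lengths are in m, angles in rad, forces in N, time in s.
With the tool pointing down it reaches from about 0.4 to 0.85 m from the base axis. Payload 10.4 kg.
Tool frame: the origin (TCP) lies at the very end of the fingers, on their centre line; the grasp point (between the pads) lies 19 mm behind it; z points along the fingers, y is the direction in which the jaws open and shut (so a half turn about z gives the same grasp; the last joint's range is limited). The gripper opens to 87 mm and grips with 3 to 60 N. Pads are 19 mm wide; open, the fingers measure 117 mm over their backs; the gripper's body (75 mm by 190 mm) begins 51 mm behind the grasp point.
Start: joints at [1.249, 0.332, -0.065, 1.46, 0.022, 1.35, -0.088], TCP at [0.184, -0.597, 0.223] pointing down, gripper open.
Joint ranges: [-2.6, 2.6], [-0.5, 2.12], [-1.47, 1.34], [0.16, 2.42], [-1.27, 4.41], [0.06, 2.06], [-2.6, 2.6]. Speed limits (rad/s): [2.22, 2.22, 2.79, 2.79, 3.14, 3.14, 3.14].

## Interface

Orientations are given as a unit quaternion [x, y, z, w].
In Python, from bench import r, eyes, job gives the robot as it stands. The module is installed in compiled form; this text tells all that it offers.
- The arm moves only by the tool play_rows, never from a script. Its argument "motion" is a list of rows, each a list of 7 numbers: the shift along the tool's x, y, z as a fraction of full scale, then the turn, a rotation vector about the tool's x, y, z as a fraction of full scale, then the opening in per cent of the stroke, from 0 (shut) to 100 (fully open). A call has 1 to 5 rows; each row is the pose to reach, as a shift and turn from the pose commanded when the call began, along the tool's axes at that moment; what a row does not reach only later rows make up. Full scale, the value 1, is 0.2 m for a shift and 90 degrees for a turn. A row lasts 1/8 s, in which the tool goes at most 62.5 mm and 10.7 degrees, less where a joint would pass 70% of its speed; a pose out of reach is approached as far as the arm can. A call with a number of a shift or a turn outside -1 to 1 is refused whole. A call with a gripper value outside its range is refused whole. The fingers move at their own pace and stop on an object; "squeeze" is the grip in N (left out, the last holds). Time passes only in rows, so rows that repeat a pose let the fingers close. It gives the time, the measured TCP pose, the force and the opening at its end, in the units of the state.
- r.read_state(): the state, without advancing time (a new reading comes with each control period).
- eyes.camera(name): name is "scene" or "top" or "wrist"; returns a dict with "image" (420x560x3 uint8, red, green, blue), "mtx" (3x3 intrinsics, pixels), "R" (3x3) and "t" (3): a world point X has camera coordinates R X + t. Camera axes: x right, y down, z forward; pixel columns grow to the right and rows downward; lengths in m; the calibration is good to about 2 mm. A picture is of the moment at which its call begins. There is no depth.
- job.close_job(): hands the job in, once; it reports no verdict.
Trained networks look in a picture, given as the dict that the camera call returned (one of the last four; its "shot" number tells which), for a name from the list of things; names that differ only in an ending like _2 or _b are one class to them, and where a whole thing is asked for, a point or a joint stands for the part that bears it (a point fixed in the world has none). Each returns a list of dicts, best first, with "p" (0 to 1); they miss things now and then, are a little off and sometimes report something else, mostly with a low value. They report only what shows in the picture. A call takes as long as a camera call. They do not tell look-alikes from the thing itself.
- eyes.regions_of(picture, label): "region" (420x560 bool, what is visible of it) and "xy" ([column, row] in pixels, amid what is visible of it).
- eyes.landmark_of(picture, label): "xy" ([column, row] in pixels: a listed point, or the origin of a listed thing).
The state is a dict: "time": time; "joint_positions": joint angles; "joint_vel": joint speeds; "joint_torque": joint torques, N m; "ee_pos": TCP position; "eef_rot": TCP orientation; "ft_force": force on the tool from outside, world axes, zero at the start; "torque": the same for the moment, N m; "width": finger opening in m.
Only numpy, scipy, OpenCV 4.12 (cv2) and the standard library are available. Lean on these libraries where they do the work, as an engineer would, in place of code of your own. Each camera call takes 0.05 s, during which the arm holds its last target. There are 200 camera calls.

## Working session

There is one attempt and no reset: what is moved stays moved. The work goes in short steps, Python scripts to look and compute and a tool call to move; the robot and the scene stay as the last step left them, time stands still between calls to the robot, and variables do not carry over. Pictures are saved under pics/ and viewed, about 12 in all and at most 16, crops included, and the job is handed in when it is done.

Besides the shell and the picture viewer there is one more tool, called after ">>>" by a JSON object that holds its "api" and its "payload". play_rows: Moves the arm, as the interface text tells. Shift numbers are shares of 0.2 m and turn numbers shares of 90 degrees, none past 1 either way. Its arguments: {"type":"object","properties":{"motion":{"type":"array","items":{"type":"array","items":{"type":"number"}}},"squeeze":{"type":"number"}},"required":["motion"]}

```bash
mkdir -p pics; cat > h.py <<'E'
import numpy as np, cv2
from scipy.spatial.transform import Rotation as Ro
from bench import r, eyes, job
def save(im,n,crop=None,k=1):
    if crop: im=im[crop[1]:crop[3],crop[0]:crop[2]]
    im=cv2.resize(im,None,fx=k,fy=k,interpolation=cv2.INTER_CUBIC)
    cv2.imwrite('pics/'+n,im[:,:,::-1])
def ray(c,xy):
    d=np.linalg.inv(c['mtx'])@[xy[0],xy[1],1]; R=np.array(c['R']);t=np.array(c['t'])
    return -R.T@t, R.T@d
def at_z(c,xy,z):
    o,d=ray(c,xy); return o+d*(z-o[2])/d[2]
def proj(c,X):
    p=c['mtx']@(np.array(c['R'])@X+c['t']); return p[:2]/p[2]
E
python3 - <<'E'
from h import *
s=r.read_state(); print(s['ee_pos'],s['eef_rot'],s['width'],s['time'])
S=eyes.camera('scene');T=eyes.camera('top')
save(np.hstack([S['image'],T['image']]),'a.png',k=.714)
save(T['image'],'top0.png',k=1.4); save(S['image'],'scene0.png',k=1.4)
for n in ['coupon1_center','cradle_valley','cradle','case','case_bay0','case_bay1','case_bay2','case_lid_hinge','case_lid_handle']:
  for nm,c in (('S',S),('T',T)):
    for q in eyes.landmark_of(c,n)[:6]:
        print(nm,n,np.round(q['xy'],1),round(q['p'],2), np.round(at_z(c,q['xy'],{'coupon1_center':.005,'cradle_valley':.025,'case_lid_hinge':.0355}.get(n,.005 if 'bay' in n else 0)),3))
E
```

```text
[ 0.18386957 -0.59692891  0.22175029] [ 9.88854848e-01  1.48881067e-01 -1.40026777e-04 -7.06213276e-04] 0.08690305562632658 0.0
S coupon1_center [337.8 222. ] 0.47 [0.615 0.248 0.005]
S coupon1_center [281.6 248.9] 0.42 [0.568 0.034 0.005]
T coupon1_center [234.5 196.3] 0.55 [0.613 0.236 0.005]
S cradle_valley [280.7 241.4] 0.74 [0.559 0.04  0.025]
T cradle_valley [297.4 209.9] 0.63 [0.566 0.035 0.025]
S cradle [281.4 250.2] 0.61 [0.568 0.034 0.   ]
S cradle [301.5 290.7] 0.17 [ 0.719 -0.053  0.   ]
T cradle [296.7 214. ] 0.59 [0.557 0.036 0.   ]
S case [205.2 304.2] 0.6 [ 0.562 -0.253  0.   ]
T case [386.6 210. ] 0.59 [ 0.572 -0.255  0.   ]
S case_bay0 [229.1 280.5] 0.77 [ 0.549 -0.157  0.005]
S case_bay0 [203.  306.7] 0.76 [ 0.569 -0.265  0.005]
S case_bay0 [183.4 323.3] 0.73 [ 0.574 -0.332  0.005]
T case_bay0 [384.  208.9] 0.78 [ 0.575 -0.246  0.005]
T case_bay0 [410.8 212.7] 0.73 [ 0.563 -0.332  0.005]
T case_bay0 [360.  215.1] 0.7 [ 0.554 -0.168  0.005]
S case_bay1 [229.1 280.5] 0.77 [ 0.549 -0.157  0.005]
S case_bay1 [203.  306.7] 0.76 [ 0.569 -0.265  0.005]
S case_bay1 [183.4 
[... 176 characters left out ...]
.554 -0.168  0.005]
S case_bay2 [229.1 280.5] 0.77 [ 0.549 -0.157  0.005]
S case_bay2 [203.  306.7] 0.76 [ 0.569 -0.265  0.005]
S case_bay2 [183.4 323.3] 0.73 [ 0.574 -0.332  0.005]
T case_bay2 [384.  208.9] 0.78 [ 0.575 -0.246  0.005]
T case_bay2 [410.8 212.7] 0.73 [ 0.563 -0.332  0.005]
T case_bay2 [360.  215.1] 0.7 [ 0.554 -0.168  0.005]
S case_lid_hinge [182.7 282.3] 0.69 [ 0.486 -0.261  0.036]
T case_lid_hinge [391.8 235.4] 0.96 [ 0.485 -0.26   0.036]
S case_lid_handle [159.8 243.5] 0.82 [ 0.267 -0.186  0.   ]
S case_lid_handle [287.4 201. ] 0.68 [ 0.41   0.236 -0.   ]
T case_lid_handle [400.5 250.2] 0.65 [ 0.442 -0.295  0.   ]
T case_lid_handle [391.2 235.7] 0.43 [ 0.488 -0.267  0.   ]
```

View pics/top0.png

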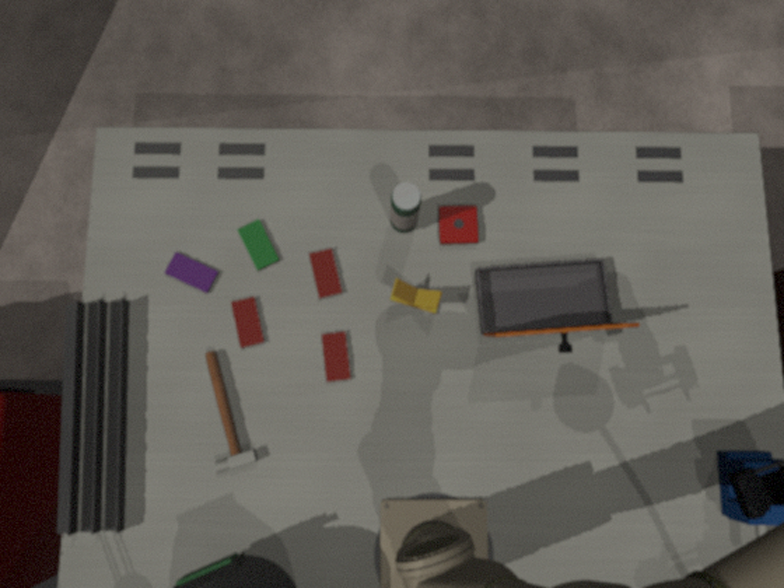

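View pics/scene0.png

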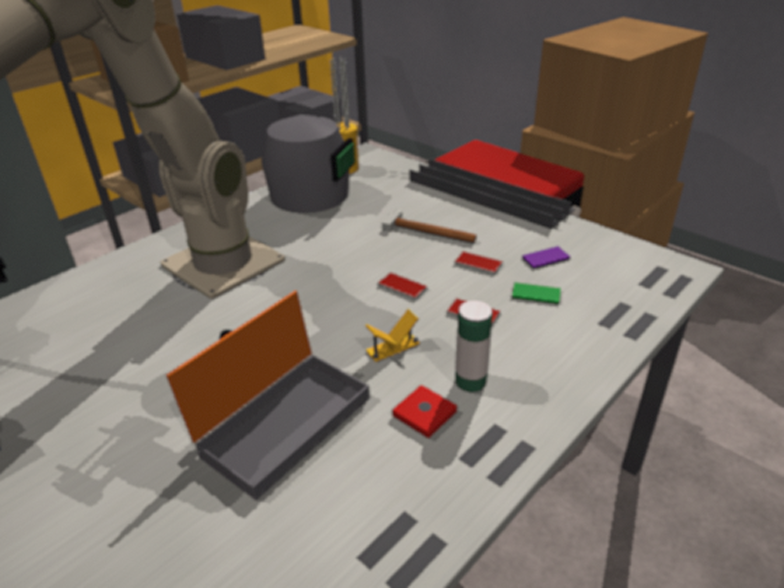

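The top view (1.4x) shows red coupons at (325,273), (248,322) and (337,356). The green (259,245) and purple (192,272) pieces are look-alikes, and the red magnet is at (459,224). The yellow cradle is at (415,296), and the case is at (545,297) with its open lid on the robot's side.

```bash
cat >> h.py <<'E'
def red_rects(c,z=.01,amin=60):
    im=c['image'].astype(int); m=((im[:,:,0]>1.8*im[:,:,1])&(im[:,:,0]>1.8*im[:,:,2])&(im[:,:,0]>60)).astype(np.uint8)
    return rects(c,m,z,amin)
def rects(c,m,z,amin=60):
    out=[]
    for k in cv2.findContours(m.astype(np.uint8),cv2.RETR_EXTERNAL,cv2.CHAIN_APPROX_NONE)[0]:
        if cv2.contourArea(k)<amin: continue
        P=np.array([at_z(c,p[0],z)[:2] for p in k])
        (ce,wh,an)=cv2.minAreaRect((P*1000).astype(np.float32))
        if wh[0]<wh[1]: wh=wh[::-1]; an+=90
        an=(an+90)%180-90
        out.append((np.round(np.array(ce)/1000,4),np.round(wh,0),round(an,1),k.reshape(-1,2).mean(0).round()))
    return out
E
python3 - <<'E'
from h import *
for n in 'top','scene':
    c=eyes.camera(n); print(n, 'cam at',np.round(-np.array(c['R']).T@c['t'],3))
    for q in red_rects(c):
        if 40<q[1][0]<180:print(q)
    im=c['image'].astype(int); R,G,B=im[...,0],im[...,1],im[...,2]
    for q in rects(c,(R>90)&(G>70)&(B<.45*G)&(G>.6*R),.075,30): print('yel',q)
    for q in rects(c,(R>80)&(G<.65*R)&(G>.3*R)&(B<.5*G),.0355,60): print('orange',q)
c=eyes.camera('top');save(c['image'],'crop_top.png',(250,160,480,270),3.4)
E
```

```text
top cam at [0.297 0.111 1.49 ]
(array([0.4262, 0.2154]), array([102.,  49.]), 7.5, array([240., 254.]))
(array([0.5027, 0.4169]), array([102.,  50.]), 14.0, array([177., 230.]))
(array([0.6171, 0.2433]), array([102.,  49.]), 14.2, array([232., 195.]))
(array([ 0.7351, -0.0645]), array([88., 88.]), -89.5, array([327., 160.]))
yel (array([0.5529, 0.0391]), array([98., 42.]), 73.0, array([296., 213.]))
scene cam at [ 1.27  -0.706  0.883]
(array([ 0.7329, -0.0629]), array([97., 95.]), -88.3, array([303., 293.]))
(array([0.4264, 0.2155]), array([104.,  51.]), 7.4, array([287., 203.]))
(array([0.5045, 0.4171]), array([104.,  48.]), 13.7, array([341., 187.]))
yel (array([0.5926, 0.0065]), array([132., 101.]), 72.5, array([281., 241.]))
yel (array([-0.2473,  0.6971]), array([169.,  53.]), -43.6, array([249.,  94.]))
yel (array([-0.9565,  0.1898]), array([848., 113.]), -20.6, array([72., 95.]))
yel (array([-1.0127,  0.0185]), array([1294.,  180.]), -19.6, array([ 41., 105.]))
yel (array([-0.892 ,  0.8572]), array([521., 256.]), 89.8, array([181.,  59.]))
yel (array([-0.837 ,  1.0911]), array([560., 107.]), -42.9, array([228.,  52.]))
yel (array([-1.6801,  1.8203]), array([775., 162.]), -40.7, array([225.,   9.]))
yel (array([-2.0988,  1.6908]), array([1048.,  569.]), -2.0, array([172.,   5.]))
orange (array([ 0.3835, -0.1988]), array([415., 187.]), -85.7, array([171., 260.]))
```

View pics/crop_top.png

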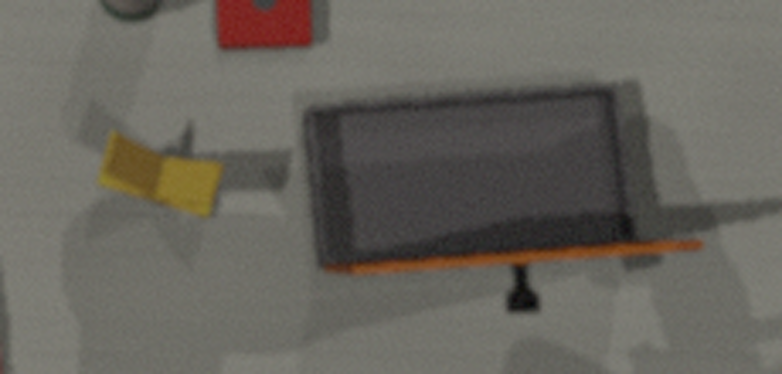

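```bash
cat >> h.py <<'E'
def Rdown(psi,tilt=0):
    """tool z down, tool y at azimuth psi (deg); then tilt (deg) about tool y"""
    p=np.radians(psi); y=np.array([np.cos(p),np.sin(p),0]); z=np.array([0,0,-1.]); x=np.cross(y,z)
    return Ro.from_matrix(np.column_stack([x,y,z]))*Ro.from_rotvec([0,np.radians(tilt),0])
def plan(targets):
    """targets: list of (pos, Rotation); prints per-call row fractions from the measured pose"""
    s=r.read_state(); p,R=np.array(s['ee_pos']),Ro.from_quat(s['eef_rot'])
    for q,Q in targets:
        q=np.array(q); sh=R.inv().apply(q-p); tu=(R.inv()*Q).as_rotvec(degrees=True)
        n=max(np.linalg.norm(sh)/.0625,np.linalg.norm(tu)/10.7)
        print('row',[round(float(v),4) for v in np.r_[sh/.2,tu/90]],'rows>=%.1f'%n); p,R=q,Q
def st():
    s=r.read_state(); R=Ro.from_quat(s['eef_rot'])
    print('t %.1f'%s['time'],'p',np.round(s['ee_pos'],4),'z',np.round(R.apply([0,0,1]),3),'y',np.round(R.apply([0,1,0]),3),'w %.4f'%s['width'],'F',np.round(s['ft_force'],1),'j',np.round(s['joint_positions'],2))
E
python3 - <<'E'
from h import *
c=eyes.camera('scene'); T=eyes.camera('top')
for n in 'spray_can','chip_hammer':
  for k in c,T: print(n,[(np.round(at_z(k,q['xy'],0),3),round(q['p'],2)) for q in eyes.landmark_of(k,n)[:2]])
print(at_z(T,(339.1,192.4),.035),at_z(T,(430.3,185.9),.035),at_z(T,(297.4,211.5),.025))
R=Rdown(-80)
plan([((.26,-.47,.40),R),((.40,-.36,.45),R),((.53,-.25,.47),R)])
E
```

```text
spray_can [(array([0.746, 0.06 , 0.   ]), 0.82)]
spray_can [(array([0.748, 0.057, 0.   ]), 0.6)]
chip_hammer [(array([0.298, 0.476, 0.   ]), 0.75)]
chip_hammer [(array([0.317, 0.457, 0.   ]), 0.78)]
[ 0.62127239 -0.09748769  0.035     ] [ 0.64450401 -0.38967561  0.035     ] [0.56070654 0.03456392 0.025     ]
row [0.5506, -0.4965, -0.8871, 0.0001, -0.0, 0.0791] rows>=3.7
row [0.7849, -0.4201, -0.25, 0.0, 0.0, 0.0] rows>=3.0
row [0.7356, -0.4288, -0.1, 0.0, 0.0, 0.0] rows>=2.7
```

>>> {"api": "play_rows", "payload": {"motion": [[0.55, -0.5, -0.89, 0, 0, 0.08, 100], [0.55, -0.5, -0.89, 0, 0, 0.08, 100], [0.55, -0.5, -0.89, 0, 0, 0.08, 100], [0.55, -0.5, -0.89, 0, 0, 0.08, 100]], "squeeze": 40}}

```text
time: 1.95
ee_pos: [0.2608, -0.4679, 0.4033]
eef_rot: [0.996, 0.087, 0.001, 0.001]
ft_force: [0.6, -0.2, -0.4]
width: 0.0866
```

>>> {"api": "play_rows", "payload": {"motion": [[0.78, -0.42, -0.25, 0, 0, 0, 100], [0.78, -0.42, -0.25, 0, 0, 0, 100], [0.78, -0.42, -0.25, 0, 0, 0, 100]]}}

```text
time: 2.33
ee_pos: [0.4002, -0.3582, 0.4515]
eef_rot: [0.996, 0.086, 0.0, 0.0]
ft_force: [0.2, -0.0, -0.6]
width: 0.0867
```

>>> {"api": "play_rows", "payload": {"motion": [[0.73, -0.43, -0.1, 0, 0, 0, 100], [0.73, -0.43, -0.1, 0, 0, 0, 100], [0.73, -0.43, -0.1, 0, 0, 0, 100], [0.73, -0.43, -0.1, 0, 0, 0, 100]]}}

```text
time: 2.82
ee_pos: [0.5303, -0.2464, 0.47]
eef_rot: [0.996, 0.09, 0.0, -0.001]
ft_force: [-0.8, -1.6, 0.1]
width: 0.0869
```

```bash
python3 - <<'E'
from h import *
st(); c=eyes.camera('wrist'); save(c['image'],'w1.png')
print('cam',-np.array(c['R']).T@c['t'])
for n in 'case_bay0','case_lid_hinge','cradle_valley','case_lid_handle':
  for q in eyes.landmark_of(c,n)[:4]: print(n,np.round(q['xy']),round(q['p'],2),np.round(at_z(c,q['xy'],{'cradle_valley':.025,'case_lid_hinge':.0355}.get(n,.005)),3))
E
```

```text
t 2.8 p [ 0.5303 -0.2464  0.47  ] z [ 0.     0.002 -1.   ] y [ 0.179 -0.984 -0.002] w 0.0869 F [-0.8 -1.6  0.1] j [ 0.64  0.27 -0.39  1.04  0.11  1.85 -1.1 ]
cam [ 0.60993927 -0.23219155  0.63194891]
case_bay0 [284. 127.] 0.91 [ 0.561 -0.246  0.005]
case_bay0 [237. 122.] 0.75 [ 0.555 -0.168  0.005]
case_bay0 [334. 132.] 0.72 [ 0.569 -0.331  0.005]
case_lid_hinge [280. 173.] 0.9 [ 0.489 -0.254  0.035]
cradle_valley [110.  96.] 0.68 [0.561 0.035 0.025]
case_lid_handle [279. 232.] 0.91 [ 0.374 -0.272  0.005]
```

View pics/w1.png

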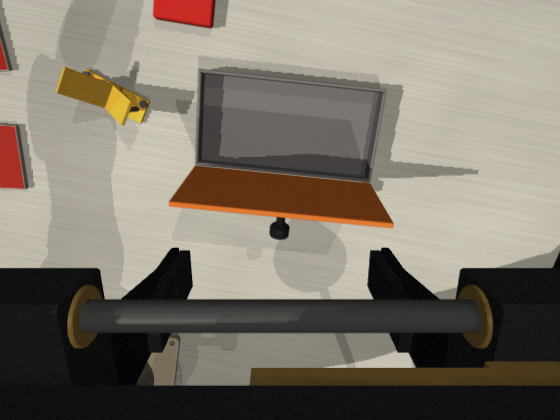

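```bash
python3 - <<'E'
from h import *
R=Rdown(-82.5)
plan([((.49,-.06,.36),R),((.45,.10,.24),R),((.426,.2155,.12),R)])
E
```

```text
row [-0.0201, -0.9732, 0.5531, 0.0005, 0.0, 0.0255] rows>=3.6
row [-0.0939, -0.8193, 0.6, 0.0, 0.0, 0.0] rows>=3.3
row [-0.0436, -0.5882, 0.6, 0.0, 0.0, 0.0] rows>=2.7
```

>>> {"api": "play_rows", "payload": {"motion": [[-0.02, -0.97, 0.55, 0, 0, 0.025, 100], [-0.02, -0.97, 0.55, 0, 0, 0.025, 100], [-0.02, -0.97, 0.55, 0, 0, 0.025, 100], [-0.02, -0.97, 0.55, 0, 0, 0.025, 100]]}}

```text
time: 3.58
ee_pos: [0.4891, -0.0577, 0.3597]
eef_rot: [0.998, 0.067, -0.0, 0.0]
ft_force: [1.0, -0.8, -0.2]
width: 0.0872
```

>>> {"api": "play_rows", "payload": {"motion": [[-0.094, -0.82, 0.6, 0, 0, 0, 100], [-0.094, -0.82, 0.6, 0, 0, 0, 100], [-0.094, -0.82, 0.6, 0, 0, 0, 100], [-0.094, -0.82, 0.6, 0, 0, 0, 100]]}}

```text
time: 4.08
ee_pos: [0.4481, 0.1023, 0.239]
eef_rot: [0.998, 0.068, -0.001, 0.0]
ft_force: [0.3, -0.8, 0.2]
width: 0.0867
```

>>> {"api": "play_rows", "payload": {"motion": [[-0.044, -0.59, 0.6, 0, 0, 0, 100], [-0.044, -0.59, 0.6, 0, 0, 0, 100], [-0.044, -0.59, 0.6, 0, 0, 0, 100], [-0.044, -0.59, 0.6, 0, 0, 0, 100], [-0.044, -0.59, 0.6, 0, 0, 0, 100]]}}

```text
time: 4.7
ee_pos: [0.4268, 0.215, 0.1214]
eef_rot: [0.998, 0.066, 0.001, 0.0]
ft_force: [-0.2, -0.7, -0.2]
width: 0.0868
```

```bash
python3 - <<'E'
from h import *
st(); c=eyes.camera('wrist'); save(c['image'],'w2.png')
for q in red_rects(c): print(q)
for q in red_rects(eyes.camera('top')): print('T',q)
print([(np.round(q['xy']),np.round(at_z(c,q['xy'],.005),4),q['p']) for q in eyes.landmark_of(c,'coupon1_center')[:3]])
R=Rdown(-82.5); plan([((.426,.2155,.003),R)])
E
```

```text
t 4.7 p [0.4268 0.215  0.1214] z [ 0.001 -0.    -1.   ] y [ 0.131 -0.991  0.   ] w 0.0868 F [-0.2 -0.7 -0.2] j [ 0.19  0.17 -0.81  1.93  0.14  1.1  -2.11]
(array([0.4254, 0.2177]), array([107.,  54.]), 7.3, array([276., 200.]))
(array([0.5648, 0.2336]), array([51.,  5.]), -82.5, array([278.,   2.]))
(array([0.4962, 0.4151]), array([93., 49.]), 14.1, array([23., 77.]))
T (array([0.5028, 0.4165]), array([102.,  49.]), 14.3, array([176., 229.]))
T (array([0.6171, 0.2433]), array([102.,  48.]), 14.7, array([233., 193.]))
T (array([ 0.7351, -0.0646]), array([88., 88.]), -89.6, array([327., 160.]))
[]
row [-0.0052, -0.0026, 0.5929, 0.0003, -0.0013, 0.0002] rows>=1.9
```

View pics/w2.png

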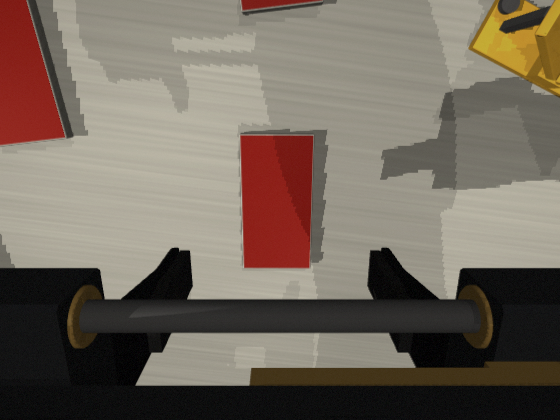

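Wrist view: the red coupon is centred at (276,200), between the fingers, so this one is confirmed. Next I descend and grip.

>>> {"api": "play_rows", "payload": {"motion": [[-0.005, -0.01, 0.3, 0, 0, 0, 100], [-0.005, -0.01, 0.5, 0, 0, 0, 100], [-0.005, -0.01, 0.588, 0, 0, 0, 100], [-0.005, -0.01, 0.588, 0, 0, 0, 100], [-0.005, -0.01, 0.588, 0, 0, 0, 30]], "squeeze": 45}}

```text
time: 5.48
ee_pos: [0.4254, 0.2185, 0.0045]
eef_rot: [0.998, 0.067, 0.001, -0.0]
ft_force: [0.3, 0.9, 0.1]
width: 0.0825
```

>>> {"api": "play_rows", "payload": {"motion": [[0, 0, 0, 0, 0, 0, 30], [0, 0, 0, 0, 0, 0, 30], [0, 0, 0, 0, 0, 0, 30], [0, 0, 0, 0, 0, 0, 30], [0, 0, 0, 0, 0, 0, 30]]}}

```text
time: 6.1
ee_pos: [0.4246, 0.2179, 0.0032]
eef_rot: [0.998, 0.067, 0.0, 0.0]
ft_force: [-1.9, -1.4, 5.8]
width: 0.0551
```

```bash
python3 - <<'E'
from h import *
st()
E
```

```text
t 6.1 p [0.4246 0.2179 0.0032] z [ 0.    -0.001 -1.   ] y [ 0.133 -0.991  0.001] w 0.0551 F [-1.9 -1.4  5.8] j [ 0.1   0.37 -0.75  2.03  0.33  0.87 -2.26]
```

```bash
cat >> h.py <<'E'
V=np.array([.561,.035,.025]); CX=np.array([.956,-.292,0]); CY=np.array([.292,.956,0]); UP=np.array([0,0,1.])
def leg(s,along,off):
    """point on leg s=+1 (towards +y) or -1: along slope, off the leg surface"""
    u=(s*CY+UP)/2**.5; n=(-s*CY+UP)/2**.5
    return V+along*u+off*n
E
python3 - <<'E'
from h import *
plan([((.425,.218,.2),Rdown(-82.5)),((.48,.12,.26),Rdown(-50)),((.53,.03,.26),Rdown(-17)),(leg(1,.06,.12),Rdown(-17,45))])
print(leg(1,.06,.12))
E
```

```text
row [0.0026, 0.0006, -0.9838, 0.0004, -0.0002, 0.0018] rows>=3.1
row [0.2087, 0.5217, -0.3, 0.0, 0.0, -0.3611] rows>=3.0
row [-0.0977, 0.5054, 0.0, 0.0, 0.0, -0.3667] rows>=3.1
row [-0.1428, 0.141, 0.5386, 0.0, 0.5, 0.0] rows>=4.2
[ 0.54861149 -0.00555964  0.15227922]
```

>>> {"api": "play_rows", "payload": {"motion": [[0, 0, -0.15, 0, 0, 0, 30], [0, 0, -0.45, 0, 0, 0, 30], [0, 0, -0.75, 0, 0, 0, 30], [0, 0, -0.98, 0, 0, 0, 30], [0, 0, -0.98, 0, 0, 0, 30]]}}

```text
time: 6.72
ee_pos: [0.4255, 0.219, 0.2016]
eef_rot: [0.998, 0.067, 0.003, -0.0]
ft_force: [0.0, -0.2, -6.0]
width: 0.0554
```

>>> {"api": "play_rows", "payload": {"motion": [[0.1, 0.26, -0.15, 0, 0, -0.12, 30], [0.21, 0.52, -0.3, 0, 0, -0.24, 30], [0.21, 0.52, -0.3, 0, 0, -0.36, 30], [0.21, 0.52, -0.3, 0, 0, -0.36, 30]]}}

```text
time: 7.22
ee_pos: [0.4799, 0.1189, 0.2573]
eef_rot: [0.939, 0.343, -0.001, -0.0]
ft_force: [-0.2, 0.6, -5.8]
width: 0.0553
```

>>> {"api": "play_rows", "payload": {"motion": [[-0.05, 0.25, 0, 0, 0, -0.12, 30], [-0.1, 0.5, 0, 0, 0, -0.24, 30], [-0.1, 0.5, 0, 0, 0, -0.365, 30], [-0.1, 0.5, 0, 0, 0, -0.365, 30]]}}

```text
time: 7.72
ee_pos: [0.5281, 0.0312, 0.2568]
eef_rot: [0.805, 0.594, -0.001, -0.001]
ft_force: [0.0, 0.2, -5.1]
width: 0.0551
```

>>> {"api": "play_rows", "payload": {"motion": [[-0.14, 0.14, 0, 0, 0.12, 0, 30], [-0.14, 0.14, 0, 0, 0.24, 0, 30], [-0.14, 0.14, 0.2, 0, 0.36, 0, 30], [-0.14, 0.14, 0.4, 0, 0.48, 0, 30], [-0.14, 0.14, 0.4, 0, 0.5, 0, 30]]}}

```text
time: 8.35
ee_pos: [0.5443, -0.005, 0.1743]
eef_rot: [0.746, 0.545, 0.306, -0.231]
ft_force: [0.3, 0.2, -3.3]
width: 0.0553
```

```bash
python3 - <<'E'
from h import *
st(); c=eyes.camera('wrist'); save(c['image'],'w3.png')
plan([(leg(1,.058,.030),Rdown(-17,45)),(leg(1,.058,.0055),Rdown(-17,45))])
E
```

```text
t 8.3 p [ 0.5443 -0.005   0.1743] z [ 0.204  0.678 -0.706] y [ 0.954 -0.299 -0.012] w 0.0553 F [ 0.3  0.2 -3.3] j [ 0.96  0.35 -0.66  1.85 -0.64  1.14  0.33]
row [-0.1, 0.0176, 0.5348, -0.0015, -0.0012, -0.0059] rows>=1.7
row [-0.0, -0.0, 0.1225, 0.0, 0.0, 0.0] rows>=0.4
```

View pics/w3.png

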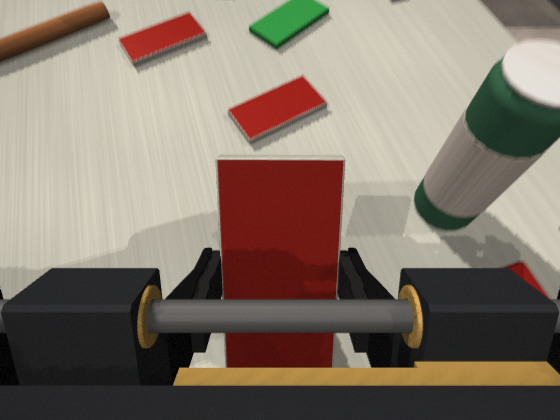

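Wrist view: the coupon is held squarely at 45°, with its far end at (280,157). Two coupons and the can are well clear.

>>> {"api": "play_rows", "payload": {"motion": [[-0.1, 0.018, 0.2, 0, 0, -0.006, 30], [-0.1, 0.018, 0.4, 0, 0, -0.006, 30], [-0.1, 0.018, 0.53, 0, 0, -0.006, 30], [-0.1, 0.018, 0.59, 0, 0, -0.006, 30], [-0.1, 0.018, 0.64, 0, 0, -0.006, 30]]}}

```text
time: 9.02
ee_pos: [0.5745, 0.069, 0.0756]
eef_rot: [0.74, 0.553, 0.309, -0.225]
ft_force: [-0.1, 0.1, -4.4]
width: 0.0551
```

```bash
python3 - <<'E'
from h import *
st(); S=eyes.camera('scene'); T=eyes.camera('top');
a=cv2.resize(S['image'][190:290,225:355],None,fx=4,fy=4,interpolation=2); b=cv2.resize(T['image'][150:250,240:310],None,fx=4,fy=4,interpolation=2)
save(np.hstack([a,b]),'p4.png')
plan([(leg(1,.058,.0055),Rdown(-17,45))])
E
```

```text
t 9.0 p [0.5745 0.069  0.0756] z [ 0.208  0.675 -0.708] y [ 0.958 -0.286  0.009] w 0.0551 F [-0.1  0.1 -4.4] j [ 0.82  0.51 -0.69  1.91 -0.64  0.85  0.36]
row [-0.0138, -0.0111, 0.021, 0.0005, 0.0003, 0.006] rows>=0.1
```

View pics/p4.png

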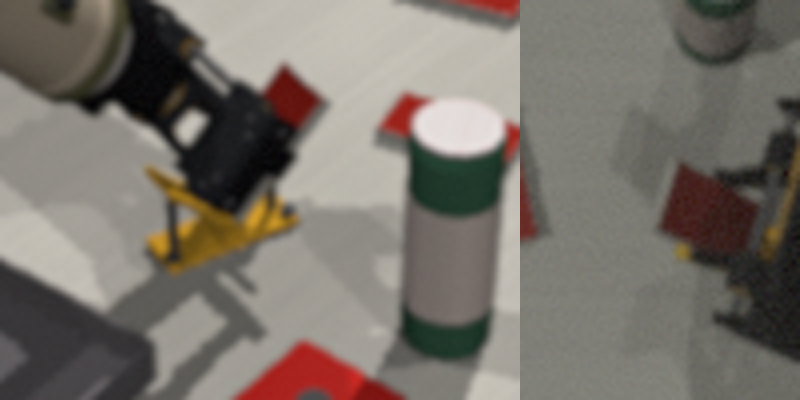

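```bash
sed -i 's/V=np.array(\[.561,.035,.025\])/V=np.array([.557,.0365,.025])/' h.py; python3 - <<'E'
from h import *
plan([(leg(1,.058,.0055),Rdown(-17,45))])
E
```

```text
row [-0.0127, -0.0324, 0.0219, 0.0005, 0.0003, 0.006] rows>=0.1
```

>>> {"api": "play_rows", "payload": {"motion": [[-0.013, -0.032, 0.012, 0, 0, 0.006, 30], [-0.013, -0.032, 0.022, 0, 0, 0.006, 30], [-0.02, -0.032, 0.027, 0, 0, 0.006, 30], [-0.025, -0.032, 0.03, 0, 0, 0.006, 30]]}}

```text
time: 9.62
ee_pos: [0.5678, 0.072, 0.0678]
eef_rot: [0.742, 0.549, 0.309, -0.228]
ft_force: [-1.3, 5.8, 8.4]
width: 0.0552
```

>>> {"api": "play_rows", "payload": {"motion": [[0, 0, 0, 0, 0, 0, 85], [0, 0, 0, 0, 0, 0, 85], [0, 0, 0, 0, 0, 0, 85], [0, 0, -0.2, 0, 0, 0, 85], [0, 0, -0.5, 0, 0, 0, 85]]}}

```text
time: 10.25
ee_pos: [0.5455, 0.0036, 0.1374]
eef_rot: [0.743, 0.549, 0.307, -0.229]
ft_force: [1.3, -1.2, -0.3]
width: 0.0739
```

```bash
python3 - <<'E'
from h import *
st(); c=eyes.camera('wrist'); S=eyes.camera('scene'); 
a=cv2.resize(S['image'][190:290,225:355],None,fx=4,fy=4,interpolation=2); b=cv2.resize(c['image'],(533,400))
save(np.hstack([a,b])[:,:800+253],'p5.png',k=.75)
E
```

```text
t 10.2 p [0.5455 0.0036 0.1374] z [ 0.205  0.677 -0.706] y [ 0.956 -0.292 -0.002] w 0.0739 F [ 1.3 -1.2 -0.3] j [ 0.95  0.4  -0.67  1.88 -0.64  1.06  0.37]
```

View pics/p5.png

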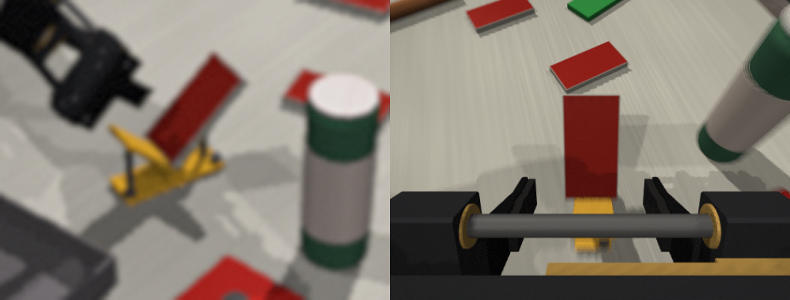

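```bash
cat >> h.py <<'E'
def over(h,z,dx=0): return np.r_[(V+h*CY+dx*CX)[:2],z]
E
python3 - <<'E'
from h import *
R=Rdown(-17)
plan([(over(0,.25),R),(over(.125,.20),R),(over(.125,.09),R),(over(-.02,.09),R)])
E
```

```text
row [0.5285, -0.0151, -0.2487, 0.0055, -0.498, -0.0035] rows>=4.2
row [0.6247, -0.0002, 0.25, 0.0, 0.0, 0.0] rows>=2.2
row [0.0, 0.0, 0.55, 0.0, 0.0, 0.0] rows>=1.8
row [-0.7247, 0.0002, 0.0, 0.0, 0.0, 0.0] rows>=2.3
```

>>> {"api": "play_rows", "payload": {"motion": [[0, -0.015, -0.25, 0, 0, 0, 40], [0.27, -0.015, -0.25, 0, -0.12, 0, 40], [0.53, -0.015, -0.25, 0, -0.24, 0, 40], [0.53, -0.015, -0.25, 0, -0.36, 0, 40], [0.53, -0.015, -0.25, 0, -0.48, 0, 40]]}}

```text
time: 10.98
ee_pos: [0.5562, 0.0421, 0.2492]
eef_rot: [0.804, 0.594, 0.016, -0.009]
ft_force: [-0.0, -0.1, -1.1]
width: 0.0368
```

>>> {"api": "play_rows", "payload": {"motion": [[0.3, 0, 0, 0, -0.02, 0, 40], [0.62, 0, 0, 0, -0.02, 0, 40], [0.62, 0, 0.25, 0, -0.02, 0, 40], [0.62, 0, 0.25, 0, -0.02, 0, 40]]}}

```text
time: 11.48
ee_pos: [0.5903, 0.1622, 0.199]
eef_rot: [0.804, 0.595, 0.001, -0.005]
ft_force: [0.0, 0.6, 0.6]
width: 0.0346
```

```bash
python3 - <<'E'
from h import *
st(); R=Rdown(-17)
plan([(over(.125,.09),R),(over(-.02,.09),R)])
E
```

```text
t 11.5 p [0.5903 0.1622 0.199 ] z [-0.004  0.009 -1.   ] y [ 0.956 -0.292 -0.006] w 0.0346 F [0.  0.6 0.6] j [ 0.23  0.41 -0.74  1.5   0.27  1.34 -0.83]
row [-0.0292, 0.0276, 0.5448, -0.0039, -0.0048, 0.0002] rows>=1.7
row [-0.7247, 0.0002, 0.0, 0.0, 0.0, 0.0] rows>=2.3
```

>>> {"api": "play_rows", "payload": {"motion": [[-0.029, 0.028, 0.3, 0, 0, 0, 40], [-0.029, 0.028, 0.545, 0, 0, 0, 40], [-0.029, 0.028, 0.545, 0, 0, 0, 40]]}}

```text
time: 11.85
ee_pos: [0.595, 0.1541, 0.092]
eef_rot: [0.805, 0.593, 0.002, -0.004]
ft_force: [-0.5, 0.3, 1.5]
width: 0.0349
```

>>> {"api": "play_rows", "payload": {"motion": [[-0.2, 0, 0, 0, 0, 0, 40], [-0.28, 0, 0, 0, 0, 0, 40], [-0.36, 0, 0, 0, 0, 0, 40], [-0.44, 0, 0, 0, 0, 0, 40], [-0.52, 0, 0, 0, 0, 0, 40]]}}

```text
time: 12.48
ee_pos: [0.5662, 0.0555, 0.0941]
eef_rot: [0.804, 0.594, 0.005, -0.003]
ft_force: [0.2, -0.2, 0.8]
width: 0.035
```

>>> {"api": "play_rows", "payload": {"motion": [[-0.03, 0, 0, 0, 0, 0, 40], [-0.06, 0, 0, 0, 0, 0, 40], [-0.09, 0, 0, 0, 0, 0, 40], [-0.12, 0, 0, 0, 0, 0, 40]]}}

```text
time: 12.98
ee_pos: [0.5586, 0.0339, 0.0922]
eef_rot: [0.804, 0.594, 0.004, -0.003]
ft_force: [0.6, -0.6, -0.1]
width: 0.0348
```

```bash
python3 - <<'E'
from h import *
st();S=eyes.camera('scene'); 
a=cv2.resize(S['image'][170:290,225:355],None,fx=5,fy=5,interpolation=2)
save(a,'p6.png')
E
```

```text
t 13.0 p [0.5586 0.0339 0.0922] z [ 0.003  0.01  -1.   ] y [ 0.956 -0.293 -0.   ] w 0.0348 F [ 0.6 -0.6 -0.1] j [ 0.46  0.39 -0.71  1.76  0.27  1.09 -0.64]
```

View pics/p6.png

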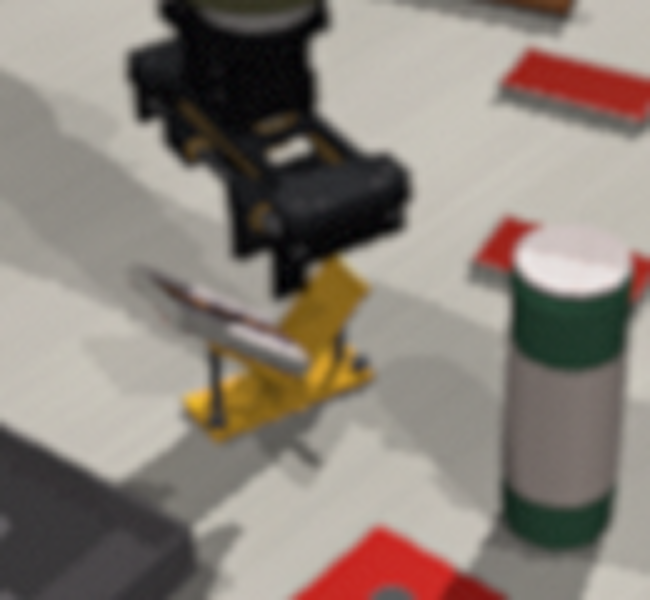

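```bash
python3 - <<'E'
from h import *
R=Rdown(-17,-45)
plan([(over(.05,.25),Rdown(-17)),(leg(-1,.055,.13),R),(leg(-1,.055,.0025),R)])
E
```

```text
row [0.273, -0.0132, -0.7866, -0.0002, -0.0065, -0.0012] rows>=2.7
row [0.0152, -0.0, 0.4709, -0.0, -0.5, 0.0] rows>=4.2
row [0.0001, 0.0001, 0.6374, 0.0, 0.0, 0.0] rows>=2.0
```

>>> {"api": "play_rows", "payload": {"motion": [[0.05, 0, -0.3, 0, 0, 0, 80], [0.27, -0.013, -0.78, 0, -0.006, 0, 80], [0.27, -0.013, -0.78, 0, -0.006, 0, 80], [0.27, -0.013, -0.78, 0, -0.006, 0, 80]]}}

```text
time: 13.52
ee_pos: [0.5729, 0.0872, 0.2522]
eef_rot: [0.803, 0.595, 0.003, 0.001]
ft_force: [-0.5, -0.1, 0.2]
width: 0.0657
```

>>> {"api": "play_rows", "payload": {"motion": [[0.015, 0, 0, 0, -0.12, 0, 80], [0.015, 0, 0.1, 0, -0.24, 0, 80], [0.015, 0, 0.2, 0, -0.36, 0, 80], [0.015, 0, 0.3, 0, -0.48, 0, 80], [0.015, 0, 0.3, 0, -0.5, 0, 80]]}}

```text
time: 14.15
ee_pos: [0.5708, 0.0892, 0.1837]
eef_rot: [0.74, 0.551, -0.312, 0.227]
ft_force: [-0.2, 0.4, 0.3]
width: 0.0699
```

```bash
python3 - <<'E'
from h import *
st(); R=Rdown(-17,-45); c=eyes.camera('wrist'); save(c['image'],'w7.png')
plan([(leg(-1,.055,.0025),R)])
E
```

```text
t 14.2 p [0.5708 0.0892 0.1837] z [-0.211 -0.679 -0.703] y [ 0.957 -0.289 -0.008] w 0.0699 F [-0.2  0.4  0.3] j [-0.16  0.72 -0.59  1.29  0.78  1.94 -1.04]
row [0.1041, 0.0094, 0.7462, -0.0016, 0.0021, 0.0034] rows>=2.4
```

View pics/w7.png

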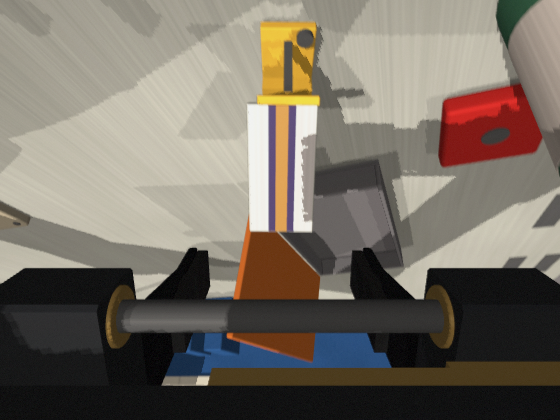

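Wrist view: the flipped coupon lies on the -y leg, seam up, centred at col 282 between the fingers.

>>> {"api": "play_rows", "payload": {"motion": [[0.1, 0.009, 0.25, 0, 0, 0, 80], [0.1, 0.009, 0.5, 0, 0, 0, 80], [0.1, 0.009, 0.65, 0, 0, 0, 80], [0.1, 0.009, 0.73, 0, 0, 0.003, 80], [0.1, 0.009, 0.745, 0, 0, 0.003, 80]], "squeeze": 45}}

```text
time: 14.82
ee_pos: [0.548, -0.001, 0.0703]
eef_rot: [0.746, 0.547, -0.306, 0.228]
ft_force: [0.0, 0.4, 0.3]
width: 0.0696
```

>>> {"api": "play_rows", "payload": {"motion": [[0, 0, 0, 0, 0, 0, 30], [0, 0, 0, 0, 0, 0, 30], [0, 0, 0, 0, 0, 0, 30], [0, 0, 0, 0, 0, 0, 30]]}}

```text
time: 15.32
ee_pos: [0.5473, 0.0011, 0.07]
eef_rot: [0.744, 0.548, -0.307, 0.228]
ft_force: [-4.6, 2.8, 5.8]
width: 0.0552
```

```bash
python3 - <<'E'
from h import *
st(); C=np.array([.561,-.249,0]); cy=np.array([.081,-.9967,0]); bay=[C+k*.084*cy for k in(-1,0,1)];print(bay)
p=np.array(r.read_state()['ee_pos'])-V
for nm,v in (('along',(-CY+UP)/2**.5),('off',(CY+UP)/2**.5),('x',CX)): print(nm,round(float(p@v),4))
plan([(leg(-1,.06,.13),Rdown(-17,-45)),(over(.04,.28),Rdown(-17)),((.565,-.05,.28),Rdown(-51)),(np.r_[bay[2][:2],.28],Rdown(-85.3))])
E
```

```text
t 15.3 p [0.5473 0.0011 0.07  ] z [-0.207 -0.675 -0.708] y [ 0.955 -0.296  0.003] w 0.0552 F [-4.6  2.8  5.8] j [-0.03  0.73 -0.56  1.54  0.82  1.69 -1.11]
[array([ 0.554196 , -0.1652772,  0.       ]), array([ 0.561, -0.249,  0.   ]), array([ 0.567804 , -0.3327228,  0.       ])]
along 0.0578
off 0.0059
x 0.0011
row [-0.0103, -0.006, -0.6205, -0.0006, -0.0009, -0.0032] rows>=2.0
row [-0.4601, 0.0, -0.393, 0.0, 0.5, 0.0] rows>=4.2
row [-0.6018, 0.1648, 0.0, 0.0, 0.0, 0.3778] rows>=3.2
row [-0.8787, 1.1074, 0.0, 0.0, 0.0, 0.3811] rows>=4.5
```

>>> {"api": "play_rows", "payload": {"motion": [[0, 0, 0, 0, 0, 0, 80], [0, 0, 0, 0, 0, 0, 80], [0, 0, 0.025, 0, 0, 0, 80], [-0.01, 0, 0.025, 0, 0, 0, 80]]}}

```text
time: 15.82
ee_pos: [0.5459, -0.0052, 0.0667]
eef_rot: [0.744, 0.547, -0.307, 0.228]
ft_force: [-1.0, 0.0, -0.5]
width: 0.0693
```

>>> {"api": "play_rows", "payload": {"motion": [[0, 0, 0, 0, 0, 0, 80], [0, 0, 0, 0, 0, 0, 30], [0, 0, 0, 0, 0, 0, 30], [0, 0, 0, 0, 0, 0, 30], [0, 0, 0, 0, 0, 0, 30]]}}

```text
time: 16.45
ee_pos: [0.546, -0.0046, 0.0672]
eef_rot: [0.745, 0.547, -0.307, 0.228]
ft_force: [-0.5, -0.2, 0.9]
width: 0.0555
```

```bash
cat >> h.py <<'E'
C=np.array([.561,-.249,0]); KY=np.array([.081,-.9967,0]); bay=[C+k*.084*KY for k in(-1,0,1)]
def inleg(s):
    p=np.array(r.read_state()['ee_pos'])-V
    print('along %.4f off %.4f x %.4f'%(p@(s*CY+UP)/2**.5,p@(-s*CY+UP)/2**.5,p@CX))
E
python3 - <<'E'
from h import *
st(); inleg(-1)
plan([(leg(-1,.06,.13),Rdown(-17,-45)),(over(.04,.28),Rdown(-17)),((.565,-.09,.28),Rdown(-51)),((.565,-.27,.28),Rdown(-85.3)),(np.r_[bay[2][:2],.20],Rdown(-85.3))])
E
```

```text
t 16.4 p [ 0.546  -0.0046  0.0672] z [-0.207 -0.675 -0.708] y [ 0.955 -0.297  0.003] w 0.0555 F [-0.5 -0.2  0.9] j [-0.02  0.73 -0.56  1.55  0.82  1.68 -1.11]
along 0.0599 off -0.0002 x 0.0015
row [0.0002, -0.0083, -0.651, -0.0007, -0.0008, -0.0036] rows>=2.1
row [-0.4601, 0.0, -0.393, 0.0, 0.5, 0.0] rows>=4.2
row [-0.7931, 0.2232, 0.0, 0.0, 0.0, 0.3778] rows>=3.2
row [-0.5664, 0.6994, 0.0, 0.0, 0.0, 0.3811] rows>=3.2
row [-0.0117, 0.3137, 0.4, 0.0, 0.0, 0.0] rows>=1.6
```

>>> {"api": "play_rows", "payload": {"motion": [[0, -0.008, -0.1, 0, 0, 0, 30], [0, -0.008, -0.35, 0, 0, 0, 30], [0, -0.008, -0.65, 0, 0, 0, 30], [0, -0.008, -0.65, 0, 0, -0.004, 30]]}}

```text
time: 16.95
ee_pos: [0.5726, 0.0896, 0.1621]
eef_rot: [0.743, 0.552, -0.303, 0.226]
ft_force: [-0.1, 0.2, -5.8]
width: 0.055
```

>>> {"api": "play_rows", "payload": {"motion": [[-0.2, 0, -0.2, 0, 0.1, 0, 30], [-0.46, 0, -0.39, 0, 0.22, 0, 30], [-0.46, 0, -0.39, 0, 0.34, 0, 30], [-0.46, 0, -0.39, 0, 0.45, 0, 30], [-0.46, 0, -0.39, 0, 0.5, 0, 30]]}}

```text
time: 17.58
ee_pos: [0.5685, 0.0717, 0.28]
eef_rot: [0.805, 0.593, 0.002, -0.001]
ft_force: [0.2, 0.1, -4.9]
width: 0.0551
```

>>> {"api": "play_rows", "payload": {"motion": [[-0.2, 0.06, 0, 0, 0, 0.1, 30], [-0.45, 0.12, 0, 0, 0, 0.2, 30], [-0.7, 0.2, 0, 0, 0, 0.3, 30], [-0.79, 0.22, 0, 0, 0, 0.378, 30], [-0.79, 0.22, 0, 0, 0, 0.378, 30]]}}

```text
time: 18.2
ee_pos: [0.5637, -0.0917, 0.2785]
eef_rot: [0.943, 0.332, -0.001, -0.001]
ft_force: [-0.8, 0.2, -5.0]
width: 0.0551
```

```bash
python3 - <<'E'
from h import *
st(); R=Rdown(-85.3); b=bay[2][:2]-[.004,0]
plan([((.563,-.27,.26),R),(np.r_[b,.10],R),(np.r_[b,.008],R)])
E
```

```text
t 18.2 p [ 0.5637 -0.0917  0.2785] z [-0.002  0.001 -1.   ] y [ 0.627 -0.779 -0.002] w 0.0551 F [-0.8  0.2 -5. ] j [ 0.6   0.25 -0.62  1.49  0.14  1.45 -0.92]
row [-0.5614, 0.6924, 0.0917, -0.0012, 0.0012, 0.379] rows>=3.2
row [-0.0217, 0.3129, 0.8, 0.0, 0.0, 0.0] rows>=2.7
row [0.0, 0.0, 0.46, 0.0, 0.0, 0.0] rows>=1.5
```

>>> {"api": "play_rows", "payload": {"motion": [[-0.2, 0.2, 0, 0, 0, 0.1, 30], [-0.4, 0.45, 0.05, 0, 0, 0.2, 30], [-0.56, 0.69, 0.09, 0, 0, 0.3, 30], [-0.56, 0.69, 0.09, 0, 0, 0.38, 30], [-0.56, 0.69, 0.09, 0, 0, 0.38, 30]]}}

```text
time: 18.82
ee_pos: [0.5646, -0.2659, 0.2604]
eef_rot: [0.999, 0.044, -0.001, -0.002]
ft_force: [0.6, 0.9, -5.3]
width: 0.0552
```

>>> {"api": "play_rows", "payload": {"motion": [[-0.02, 0.31, 0, 0, 0, 0, 30], [-0.02, 0.31, 0.3, 0, 0, 0, 30], [-0.02, 0.31, 0.6, 0, 0, 0, 30], [-0.02, 0.31, 0.8, 0, 0, 0, 30], [-0.02, 0.31, 0.8, 0, 0, 0, 30]]}}

```text
time: 19.45
ee_pos: [0.564, -0.3265, 0.0978]
eef_rot: [0.999, 0.045, -0.003, -0.003]
ft_force: [-0.5, -0.1, -2.6]
width: 0.0555
```

```bash
python3 - <<'E'
from h import *
st(); R=Rdown(-85.3); b=bay[2][:2]-[.004,0]; c=eyes.camera('wrist'); save(c['image'],'w8.png')
plan([(np.r_[b,.008],R)])
E
```

```text
t 19.4 p [ 0.564  -0.3265  0.0978] z [-0.006  0.006 -1.   ] y [ 0.09  -0.996 -0.006] w 0.0555 F [-0.5 -0.1 -2.6] j [ 0.75  0.52 -0.4   1.5   0.21  1.17 -1.17]
row [-0.0109, 0.0261, 0.4644, -0.0021, 0.0008, 0.004] rows>=1.5
```

View pics/w8.png

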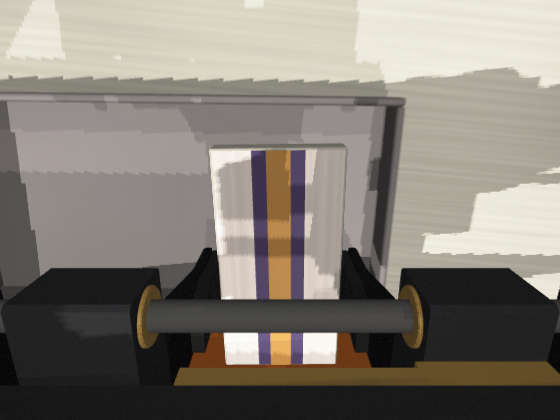

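>>> {"api": "play_rows", "payload": {"motion": [[-0.01, 0.015, 0.15, 0, 0, 0.004, 30], [-0.01, 0.015, 0.3, 0, 0, 0.004, 30], [-0.01, 0.015, 0.4, 0, 0, 0.004, 30], [-0.01, 0.015, 0.45, 0, 0, 0.004, 30], [-0.01, 0.015, 0.46, 0, 0, 0.004, 30]]}}

```text
time: 20.12
ee_pos: [0.5641, -0.3326, 0.0094]
eef_rot: [0.999, 0.039, 0.0, -0.001]
ft_force: [-0.8, 0.2, -4.7]
width: 0.0554
```

>>> {"api": "play_rows", "payload": {"motion": [[0, 0, 0, 0, 0, 0, 30], [0, 0, 0, 0, 0, 0, 78], [0, 0, 0, 0, 0, 0, 78], [0, 0, 0, 0, 0, 0, 78], [0, 0, -0.1, 0, 0, 0, 78]]}}

```text
time: 20.75
ee_pos: [0.5626, -0.3322, 0.0282]
eef_rot: [0.999, 0.038, -0.001, -0.002]
ft_force: [-0.0, -0.1, 0.4]
width: 0.0677
```

>>> {"api": "play_rows", "payload": {"motion": [[0, 0, -0.2, 0, 0, 0, 78], [0, 0, -0.5, 0, 0, 0, 78], [0, 0, -0.9, 0, 0, 0, 78], [0, 0, -0.9, 0, 0, 0, 78]]}}

```text
time: 21.25
ee_pos: [0.5655, -0.3335, 0.2156]
eef_rot: [0.999, 0.039, 0.003, 0.001]
ft_force: [-1.1, -0.2, -0.3]
width: 0.0676
```

```bash
python3 - <<'E'
from h import *
st(); T=eyes.camera('top');S=eyes.camera('scene')
for q in red_rects(T): print('T',q)
for q in red_rects(S): print('S',q)
R=Rdown(-82)
plan([((.53,-.15,.30),R),((.51,.04,.32),R),((.55,.19,.25),Rdown(-76)),((.617,.243,.12),Rdown(-76))])
E
```

```text
t 21.2 p [ 0.5655 -0.3335  0.2156] z [ 0.007 -0.003 -1.   ] y [ 0.077 -0.997  0.003] w 0.0676 F [-1.1 -0.2 -0.3] j [ 0.76  0.43 -0.41  1.37  0.17  1.37 -1.14]
T (array([0.5028, 0.4166]), array([102.,  49.]), 14.1, array([176., 230.]))
T (array([0.6202, 0.1965]), array([102.,  49.]), 14.0, array([247., 194.]))
T (array([ 0.7351, -0.0645]), array([88., 88.]), -89.6, array([327., 160.]))
S (array([ 0.7328, -0.0632]), array([97., 95.]), -88.4, array([303., 293.]))
S (array([0.5949, 0.1901]), array([50., 49.]), 14.1, array([320., 227.]))
S (array([ 0.3602, -0.1843]), array([429., 186.]), -85.9, array([170., 259.]))
S (array([0.5046, 0.4168]), array([104.,  47.]), 14.7, array([341., 187.]))
S (array([0.2554, 0.9359]), array([473., 237.]), -0.1, array([365., 120.]))
row [-0.101, -0.9267, -0.4396, 0.001, -0.0024, -0.04] rows>=3.3
row [0.0332, -0.9547, -0.1, 0.0, 0.0, 0.0] rows>=3.1
row [0.3024, -0.7149, 0.35, 0.0, 0.0, -0.0667] rows>=2.7
row [0.3892, -0.1761, 0.65, 0.0, 0.0, 0.0] rows>=2.5
```

>>> {"api": "play_rows", "payload": {"motion": [[-0.1, -0.3, -0.43, 0, 0, -0.04, 100], [-0.1, -0.6, -0.43, 0, 0, -0.04, 100], [-0.1, -0.92, -0.43, 0, 0, -0.04, 100], [-0.1, -0.92, -0.43, 0, 0, -0.04, 100]]}}

```text
time: 21.85
ee_pos: [0.529, -0.1472, 0.2946]
eef_rot: [0.997, 0.072, -0.001, -0.001]
ft_force: [0.2, -1.1, -0.5]
width: 0.0866
```

>>> {"api": "play_rows", "payload": {"motion": [[0.03, -0.32, -0.1, 0, 0, 0, 100], [0.03, -0.64, -0.1, 0, 0, 0, 100], [0.03, -0.95, -0.1, 0, 0, 0, 100], [0.03, -0.95, -0.1, 0, 0, 0, 100]]}}

```text
time: 22.35
ee_pos: [0.5076, 0.0429, 0.3146]
eef_rot: [0.997, 0.074, -0.001, -0.001]
ft_force: [1.2, -0.1, -0.3]
width: 0.087
```

```bash
python3 - <<'E'
from h import *
st(); R=Rdown(-76)
plan([((.59,.17,.22),R),((.62,.198,.10),R)])
E
```

```text
t 22.4 p [0.5076 0.0429 0.3146] z [-0.002  0.002 -1.   ] y [ 0.147 -0.989 -0.003] w 0.0870 F [ 1.2 -0.1 -0.3] j [ 0.47  0.09 -0.67  1.58  0.05  1.5  -1.63]
row [0.5016, -0.5666, 0.4735, -0.0017, 0.001, -0.0616] rows>=2.9
row [0.1794, -0.0996, 0.6, 0.0, 0.0, 0.0] rows>=2.0
```

>>> {"api": "play_rows", "payload": {"motion": [[0.2, -0.25, 0.1, 0, 0, -0.06, 100], [0.5, -0.57, 0.2, 0, 0, -0.06, 100], [0.5, -0.57, 0.47, 0, 0, -0.06, 100], [0.5, -0.57, 0.47, 0, 0, -0.06, 100]]}}

```text
time: 22.85
ee_pos: [0.5903, 0.165, 0.2155]
eef_rot: [0.993, 0.118, -0.005, -0.001]
ft_force: [-0.3, -0.2, 0.2]
width: 0.0869
```

>>> {"api": "play_rows", "payload": {"motion": [[0.18, -0.1, 0.2, 0, 0, 0, 100], [0.18, -0.1, 0.4, 0, 0, 0, 100], [0.18, -0.1, 0.6, 0, 0, 0, 100], [0.18, -0.1, 0.6, 0, 0, 0, 100]]}}

```text
time: 23.35
ee_pos: [0.6212, 0.1901, 0.0991]
eef_rot: [0.993, 0.116, -0.003, 0.0]
ft_force: [-0.3, -0.5, 0.9]
width: 0.0873
```

```bash
python3 - <<'E'
from h import *
st(); c=eyes.camera('wrist')
for q in red_rects(c): print(q)
for q in red_rects(eyes.camera('top')): print('T',q)
plan([((.62,.198,.003),Rdown(-76))])
E
```

```text
t 23.4 p [0.6212 0.1901 0.0991] z [-0.006 -0.001 -1.   ] y [ 0.23  -0.973 -0.   ] w 0.0873 F [-0.3 -0.5  0.9] j [ 0.13  0.58 -0.69  1.5   0.38  1.21 -1.95]
(array([0.6203, 0.1988]), array([108.,  54.]), 13.9, array([268., 204.]))
T (array([0.5031, 0.4168]), array([102.,  50.]), 14.5, array([176., 230.]))
T (array([0.5979, 0.1969]), array([59., 36.]), 14.7, array([245., 202.]))
T (array([ 0.7351, -0.0636]), array([88., 86.]), 0.4, array([327., 160.]))
row [-0.0097, -0.0327, 0.5017, -0.0009, -0.0007, -0.0074] rows>=1.6
```

>>> {"api": "play_rows", "payload": {"motion": [[-0.01, -0.045, 0.2, 0, 0, -0.005, 100], [-0.01, -0.045, 0.4, 0, 0, -0.005, 100], [-0.01, -0.045, 0.48, 0, 0, -0.005, 100], [-0.01, -0.045, 0.485, 0, 0, -0.005, 100], [-0.01, -0.045, 0.485, 0, 0, -0.005, 100]]}}

```text
time: 24.08
ee_pos: [0.6197, 0.2015, 0.0067]
eef_rot: [0.993, 0.12, 0.001, -0.001]
ft_force: [-0.4, -0.1, 0.8]
width: 0.0866
```

```bash
python3 - <<'E'
from h import *
st()
plan([((.62,.199,.003),Rdown(-76))])
E
```

```text
t 24.1 p [0.6197 0.2015 0.0067] z [ 0.002  0.002 -1.   ] y [ 0.239 -0.971 -0.002] w 0.0866 F [-0.4 -0.1  0.8] j [ 0.09  0.67 -0.65  1.56  0.45  1.05 -2.01]
row [-0.0018, 0.0127, 0.0186, -0.0012, -0.0016, -0.002] rows>=0.1
```

>>> {"api": "play_rows", "payload": {"motion": [[0, 0.01, 0.018, 0, 0, 0, 100], [0, 0.01, 0.018, 0, 0, 0, 30], [0, 0.01, 0.018, 0, 0, 0, 30], [0, 0.01, 0.018, 0, 0, 0, 30], [0, 0.01, 0.018, 0, 0, 0, 30]]}}

```text
time: 24.7
ee_pos: [0.619, 0.199, 0.001]
eef_rot: [0.993, 0.121, -0.0, -0.001]
ft_force: [-1.9, 2.6, 0.5]
width: 0.0554
```

```bash
python3 - <<'E'
from h import *
st()
plan([((.61,.199,.19),Rdown(-76)),((.58,.11,.26),Rdown(-46)),((.53,.03,.26),Rdown(-17)),(leg(1,.06,.13),Rdown(-17,45))])
E
```

```text
t 24.7 p [0.619 0.199 0.001] z [-0.001  0.001 -1.   ] y [ 0.239 -0.971 -0.001] w 0.0554 F [-1.9  2.6  0.5] j [ 0.09  0.68 -0.65  1.57  0.45  1.05 -2.01]
row [-0.0439, -0.0119, -0.9449, -0.0008, 0.0001, -0.0017] rows>=3.0
row [-0.2532, 0.3955, -0.35, 0.0, 0.0, -0.3333] rows>=2.8
row [-0.4577, 0.1141, 0.0, 0.0, 0.0, -0.3222] rows>=2.7
row [-0.1768, 0.1197, 0.5032, 0.0, 0.5, 0.0] rows>=4.2
```

>>> {"api": "play_rows", "payload": {"motion": [[0, 0, -0.15, 0, 0, 0, 30], [0, 0, -0.45, 0, 0, 0, 30], [-0.044, 0, -0.75, 0, 0, 0, 30], [-0.044, 0, -0.94, 0, 0, 0, 30], [-0.044, 0, -0.94, 0, 0, 0, 30]]}}

```text
time: 25.32
ee_pos: [0.6115, 0.1975, 0.1917]
eef_rot: [0.993, 0.121, 0.002, -0.001]
ft_force: [1.3, -0.4, -4.9]
width: 0.0551
```

>>> {"api": "play_rows", "payload": {"motion": [[-0.1, 0.15, -0.15, 0, 0, -0.11, 30], [-0.25, 0.4, -0.35, 0, 0, -0.22, 30], [-0.25, 0.4, -0.35, 0, 0, -0.333, 30], [-0.25, 0.4, -0.35, 0, 0, -0.333, 30]]}}

```text
time: 25.82
ee_pos: [0.5807, 0.1059, 0.2571]
eef_rot: [0.928, 0.372, -0.001, -0.001]
ft_force: [0.7, 0.8, -5.2]
width: 0.0554
```

>>> {"api": "play_rows", "payload": {"motion": [[-0.23, 0.05, 0, 0, 0, -0.11, 30], [-0.46, 0.11, 0, 0, 0, -0.22, 30], [-0.46, 0.11, 0, 0, 0, -0.322, 30], [-0.46, 0.11, 0, 0, 0, -0.322, 30]]}}

```text
time: 26.32
ee_pos: [0.5294, 0.028, 0.2572]
eef_rot: [0.806, 0.592, -0.0, -0.002]
ft_force: [-0.7, 1.1, -3.9]
width: 0.0555
```

>>> {"api": "play_rows", "payload": {"motion": [[-0.18, 0.12, 0, 0, 0.12, 0, 30], [-0.18, 0.12, 0, 0, 0.24, 0, 30], [-0.18, 0.12, 0.2, 0, 0.36, 0, 30], [-0.18, 0.12, 0.4, 0, 0.48, 0, 30], [-0.18, 0.12, 0.4, 0, 0.5, 0, 30]]}}

```text
time: 26.95
ee_pos: [0.5397, -0.0147, 0.1742]
eef_rot: [0.746, 0.543, 0.307, -0.233]
ft_force: [-0.5, -0.1, -3.5]
width: 0.0555
```

```bash
python3 - <<'E'
from h import *
st();inleg(1)
c=eyes.camera('wrist')
print(red_rects(c,.05,1500)[:2])
plan([(leg(1,.058,.010),Rdown(-17,45)),(leg(1,.058,.0035),Rdown(-17,45))])
E
```

```text
t 26.9 p [ 0.5397 -0.0147  0.1742] z [ 0.205  0.681 -0.703] y [ 0.953 -0.302 -0.015] w 0.0555 F [-0.5 -0.1 -3.5] j [ 1.16  0.41 -0.88  1.84 -0.53  1.12  0.27]
along 0.0673 off 0.1437 x -0.0016
[(array([ 0.531 , -0.0351]), array([85., 24.]), -17.7, array([279., 349.])), (array([0.5625, 0.0667]), array([136., 125.]), 71.8, array([279., 228.]))]
row [-0.0624, 0.0042, 0.6733, -0.0012, -0.0031, -0.0081] rows>=2.2
row [-0.0, -0.0, 0.0325, 0.0, 0.0, 0.0] rows>=0.1
```

>>> {"api": "play_rows", "payload": {"motion": [[-0.05, 0.004, 0.25, 0, 0, -0.008, 30], [-0.05, 0.004, 0.5, 0, 0, -0.008, 30], [-0.05, 0.004, 0.62, 0, 0, -0.008, 30], [-0.05, 0.004, 0.67, 0, 0, -0.008, 30], [-0.05, 0.004, 0.68, 0, 0, -0.008, 30]]}}

```text
time: 27.62
ee_pos: [0.5702, 0.072, 0.0769]
eef_rot: [0.74, 0.553, 0.31, -0.225]
ft_force: [-0.2, -0.4, -4.0]
width: 0.0555
```

```bash
python3 - <<'E'
from h import *
st();inleg(1)
plan([(leg(1,.057,.0035),Rdown(-17,45))])
E
```

```text
t 27.6 p [0.5702 0.072  0.0769] z [ 0.209  0.676 -0.707] y [ 0.958 -0.286  0.009] w 0.0555 F [-0.2 -0.4 -4. ] j [ 0.97  0.57 -0.88  1.92 -0.5   0.81  0.26]
along 0.0635 off 0.0100 x 0.0023
row [-0.0323, -0.0118, 0.0322, 0.0012, -0.0003, 0.0071] rows>=0.2
```

>>> {"api": "play_rows", "payload": {"motion": [[-0.01, -0.012, 0.015, 0, 0, 0.006, 30], [-0.02, -0.012, 0.025, 0, 0, 0.006, 30], [-0.03, -0.012, 0.03, 0, 0, 0.006, 30], [-0.03, -0.012, 0.034, 0, 0, 0.006, 30]]}}

```text
time: 28.12
ee_pos: [0.5675, 0.0723, 0.0668]
eef_rot: [0.743, 0.549, 0.309, -0.227]
ft_force: [0.4, 0.0, -2.0]
width: 0.0551
```

>>> {"api": "play_rows", "payload": {"motion": [[0, 0, 0, 0, 0, 0, 85], [0, 0, 0, 0, 0, 0, 85], [0, 0, 0, 0, 0, 0, 85], [0, 0, -0.2, 0, 0, 0, 85], [0, 0, -0.5, 0, 0, 0, 85]]}}

```text
time: 28.75
ee_pos: [0.5452, 0.0055, 0.1376]
eef_rot: [0.742, 0.55, 0.308, -0.229]
ft_force: [1.4, -1.1, 0.0]
width: 0.0739
```

```bash
python3 - <<'E'
from h import *
st();inleg(1); c=eyes.camera('wrist')
save(c['image'],'w9.png',k=.7)
print(red_rects(c,.05,1500))
R=Rdown(-17)
plan([(over(0,.25),R),(over(.125,.20),R),(over(.125,.09),R)])
E
```

```text
t 28.8 p [0.5452 0.0055 0.1376] z [ 0.206  0.678 -0.705] y [ 0.957 -0.291 -0.001] w 0.0739 F [ 1.4 -1.1  0. ] j [ 1.12  0.47 -0.89  1.88 -0.51  1.02  0.28]
along 0.0562 off 0.1030 x -0.0022
[(array([0.5724, 0.0879]), array([131.,  68.]), 73.1, array([282., 208.])), (array([0.5055, 0.3582]), array([94., 45.]), 13.8, array([153.,  16.]))]
row [0.5217, -0.0092, -0.2418, 0.0048, -0.4996, -0.0025] rows>=4.2
row [0.6247, -0.0002, 0.25, 0.0, 0.0, 0.0] rows>=2.2
row [0.0, 0.0, 0.55, 0.0, 0.0, 0.0] rows>=1.8
```

View pics/w9.png

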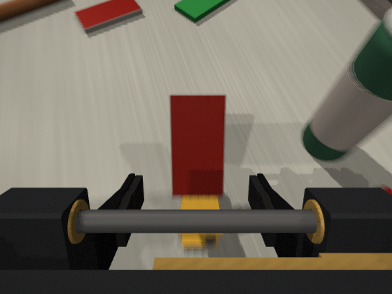

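The second coupon leans on the +y leg as the first did, centred at (198,145). I'll repeat the push-over.

>>> {"api": "play_rows", "payload": {"motion": [[0, -0.01, -0.25, 0, 0, 0, 40], [0.26, -0.01, -0.25, 0, -0.12, 0, 40], [0.52, -0.01, -0.25, 0, -0.24, 0, 40], [0.52, -0.01, -0.25, 0, -0.36, 0, 40], [0.52, -0.01, -0.25, 0, -0.48, 0, 40]]}}

```text
time: 29.42
ee_pos: [0.5562, 0.0417, 0.2481]
eef_rot: [0.804, 0.594, 0.014, -0.006]
ft_force: [-0.3, -0.1, -0.6]
width: 0.0369
```

>>> {"api": "play_rows", "payload": {"motion": [[0.3, 0, 0, 0, -0.02, 0, 40], [0.62, 0, 0, 0, -0.02, 0, 40], [0.62, 0, 0.25, 0, -0.02, 0, 40], [0.62, 0, 0.25, 0, -0.02, 0, 40]]}}

```text
time: 29.92
ee_pos: [0.5905, 0.1618, 0.1974]
eef_rot: [0.804, 0.595, -0.0, -0.002]
ft_force: [0.8, -0.1, 0.4]
width: 0.0345
```

```bash
python3 - <<'E'
from h import *
st(); R=Rdown(-17)
plan([(over(.125,.09),R),(over(-.02,.09),R)])
E
```

```text
t 29.9 p [0.5905 0.1618 0.1974] z [-0.003  0.003 -1.   ] y [ 0.956 -0.292 -0.004] w 0.0345 F [ 0.8 -0.1  0.4] j [ 0.32  0.46 -0.88  1.49  0.35  1.36 -0.88]
row [-0.0244, 0.0251, 0.5369, -0.0028, -0.0014, 0.0003] rows>=1.7
row [-0.7247, 0.0002, 0.0, 0.0, 0.0, 0.0] rows>=2.3
```

>>> {"api": "play_rows", "payload": {"motion": [[-0.025, 0.025, 0.3, 0, 0, 0, 40], [-0.025, 0.025, 0.54, 0, 0, 0, 40], [-0.025, 0.025, 0.54, 0, 0, 0, 40]]}}

```text
time: 30.3
ee_pos: [0.5949, 0.1539, 0.0913]
eef_rot: [0.805, 0.593, 0.0, -0.002]
ft_force: [-0.2, -0.5, 0.2]
width: 0.0348
```

>>> {"api": "play_rows", "payload": {"motion": [[-0.2, 0, 0, 0, 0, 0, 40], [-0.28, 0, 0, 0, 0, 0, 40], [-0.36, 0, 0, 0, 0, 0, 40], [-0.44, 0, 0, 0, 0, 0, 40], [-0.52, 0, 0, 0, 0, 0, 40]]}}

```text
time: 30.92
ee_pos: [0.5657, 0.0553, 0.0935]
eef_rot: [0.804, 0.594, 0.003, -0.0]
ft_force: [0.3, 0.4, -0.6]
width: 0.0346
```

>>> {"api": "play_rows", "payload": {"motion": [[-0.03, 0, 0, 0, 0, 0, 40], [-0.06, 0, 0, 0, 0, 0, 40], [-0.09, 0, 0, 0, 0, 0, 40], [-0.12, 0, 0, 0, 0, 0, 40]]}}

```text
time: 31.42
ee_pos: [0.5583, 0.0338, 0.0918]
eef_rot: [0.804, 0.595, 0.002, -0.001]
ft_force: [-0.6, 0.5, -0.4]
width: 0.0349
```

>>> {"api": "play_rows", "payload": {"motion": [[0.05, 0, -0.3, 0, 0, 0, 80], [0.27, -0.01, -0.78, 0, 0, 0, 80], [0.27, -0.01, -0.78, 0, 0, 0, 80], [0.27, -0.01, -0.78, 0, 0, 0, 80]]}}

```text
time: 31.92
ee_pos: [0.5731, 0.0878, 0.2514]
eef_rot: [0.803, 0.595, 0.005, -0.0]
ft_force: [-0.9, 0.2, -0.5]
width: 0.0658
```

>>> {"api": "play_rows", "payload": {"motion": [[0.015, 0, 0, 0, -0.12, 0, 80], [0.015, 0, 0.1, 0, -0.24, 0, 80], [0.015, 0, 0.2, 0, -0.36, 0, 80], [0.015, 0, 0.3, 0, -0.48, 0, 80], [0.015, 0, 0.3, 0, -0.5, 0, 80]]}}

```text
time: 32.55
ee_pos: [0.5712, 0.09, 0.1831]
eef_rot: [0.741, 0.552, -0.31, 0.226]
ft_force: [-0.4, -0.1, 0.1]
width: 0.0697
```

```bash
python3 - <<'E'
from h import *
st(); R=Rdown(-17,-45); c=eyes.camera('wrist'); save(c['image'],'w10.png',k=.7)
g=c['image'].astype(int); m=(g.min(2)>195)|((g[...,0]>180)&(g[...,2]<120)&(g[...,1]>120)); 
print([ (q['p'],np.round(q['xy']),cv2.boundingRect(q['region'].astype(np.uint8))) for q in eyes.regions_of(c,'coupon1_center')[:2]])
inleg(-1); plan([(leg(-1,.055,-.001),R)])
E
```

```text
t 32.5 p [0.5712 0.09   0.1831] z [-0.209 -0.677 -0.706] y [ 0.957 -0.289 -0.007] w 0.0697 F [-0.4 -0.1  0.1] j [-0.11  0.74 -0.68  1.29  0.82  1.97 -1.07]
[(0.73, array([281., 169.]), (244, 104, 72, 129))]
along 0.0760 off 0.1531 x -0.0002
row [0.1009, 0.0018, 0.771, -0.0006, -0.0033, 0.0005] rows>=2.5
```

View pics/w10.png

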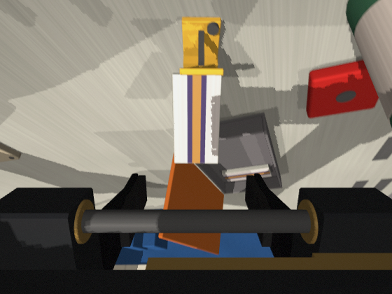

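The second coupon is flipped too (seam up, centred at (198,118)), and the first is visible in the case at (245,172).

>>> {"api": "play_rows", "payload": {"motion": [[0.11, 0.002, 0.25, 0, 0, 0, 80], [0.11, 0.002, 0.5, 0, 0, 0, 80], [0.11, 0.002, 0.65, 0, 0, 0, 80], [0.11, 0.002, 0.74, 0, 0, 0, 80], [0.11, 0.002, 0.77, 0, 0, 0, 80]]}}

```text
time: 33.28
ee_pos: [0.5468, -0.0016, 0.0643]
eef_rot: [0.745, 0.549, -0.305, 0.226]
ft_force: [0.0, 0.6, 0.2]
width: 0.0693
```

>>> {"api": "play_rows", "payload": {"motion": [[0, 0, 0, 0, 0, 0, 80], [0, 0, 0, 0, 0, 0, 80]]}}

```text
time: 33.52
ee_pos: [0.5469, 0.0008, 0.064]
eef_rot: [0.744, 0.55, -0.305, 0.226]
ft_force: [1.1, -0.5, -0.1]
width: 0.0695
```

```bash
python3 - <<'E'
from h import *
st(); inleg(-1); plan([(leg(-1,.055,-.001),Rdown(-17,-45))])
E
```

```text
t 33.5 p [0.5469 0.0008 0.064 ] z [-0.204 -0.672 -0.712] y [ 0.956 -0.293  0.002] w 0.0695 F [ 1.1 -0.5 -0.1] j [ 0.03  0.76 -0.65  1.54  0.87  1.72 -1.14]
along 0.0538 off 0.0014 x 0.0008
row [-0.006, -0.0038, 0.0117, 0.0008, -0.0044, -0.0011] rows>=0.0
```

>>> {"api": "play_rows", "payload": {"motion": [[0, -0.004, 0.012, 0, 0, 0, 80], [0, -0.004, 0.012, 0, 0, 0, 30], [0, -0.004, 0.012, 0, 0, 0, 30], [0, -0.004, 0.012, 0, 0, 0, 30], [0, -0.004, 0.012, 0, 0, 0, 30]]}}

```text
time: 34.15
ee_pos: [0.5447, -0.0015, 0.0616]
eef_rot: [0.744, 0.55, -0.306, 0.226]
ft_force: [-3.3, 0.8, 2.2]
width: 0.0553
```

>>> {"api": "play_rows", "payload": {"motion": [[0, -0.008, -0.1, 0, 0, 0, 30], [0, -0.008, -0.35, 0, 0, 0, 30], [0, -0.008, -0.65, 0, 0, 0, 30], [0, -0.008, -0.65, 0, 0, 0, 30]]}}

```text
time: 34.65
ee_pos: [0.5715, 0.0921, 0.1571]
eef_rot: [0.744, 0.552, -0.301, 0.226]
ft_force: [-1.0, 0.1, -4.4]
width: 0.0555
```

>>> {"api": "play_rows", "payload": {"motion": [[-0.2, 0, -0.2, 0, 0.1, 0, 30], [-0.46, 0, -0.39, 0, 0.22, 0, 30], [-0.46, 0, -0.39, 0, 0.34, 0, 30], [-0.46, 0, -0.39, 0, 0.45, 0, 30], [-0.46, 0, -0.39, 0, 0.5, 0, 30]]}}

```text
time: 35.28
ee_pos: [0.5671, 0.0739, 0.2748]
eef_rot: [0.805, 0.593, 0.004, -0.001]
ft_force: [-0.0, -0.4, -4.5]
width: 0.0553
```

>>> {"api": "play_rows", "payload": {"motion": [[-0.2, 0.06, 0, 0, 0, 0.1, 30], [-0.45, 0.12, 0, 0, 0, 0.2, 30], [-0.7, 0.2, 0, 0, 0, 0.3, 30], [-0.79, 0.22, 0, 0, 0, 0.378, 30], [-0.79, 0.22, 0, 0, 0, 0.378, 30]]}}

```text
time: 35.9
ee_pos: [0.5621, -0.0896, 0.2729]
eef_rot: [0.943, 0.332, 0.001, -0.002]
ft_force: [0.1, 1.4, -5.1]
width: 0.0555
```

```bash
python3 - <<'E'
from h import *
st(); R=Rdown(-85.3); b=bay[1][:2]
plan([(np.r_[b,.24],R),(np.r_[b,.10],R),(np.r_[b,.008],R)])
E
```

```text
t 35.9 p [ 0.5621 -0.0896  0.2729] z [ 0.001  0.004 -1.   ] y [ 0.626 -0.78  -0.002] w 0.0555 F [ 0.1  1.4 -5.1] j [ 0.72  0.27 -0.77  1.5   0.18  1.44 -0.95]
row [-0.5037, 0.6185, 0.1613, -0.0021, -0.0018, 0.3783] rows>=3.2
row [0.0, 0.0, 0.7, 0.0, 0.0, 0.0] rows>=2.2
row [0.0, 0.0, 0.46, 0.0, 0.0, 0.0] rows>=1.5
```

>>> {"api": "play_rows", "payload": {"motion": [[-0.2, 0.2, 0, 0, 0, 0.1, 30], [-0.4, 0.45, 0.05, 0, 0, 0.2, 30], [-0.5, 0.62, 0.16, 0, 0, 0.3, 30], [-0.5, 0.62, 0.16, 0, 0, 0.38, 30], [-0.5, 0.62, 0.16, 0, 0, 0.38, 30]]}}

```text
time: 36.52
ee_pos: [0.5633, -0.2451, 0.2403]
eef_rot: [0.999, 0.043, 0.001, -0.003]
ft_force: [0.3, 2.0, -4.5]
width: 0.0559
```

>>> {"api": "play_rows", "payload": {"motion": [[0, 0, 0.2, 0, 0, 0, 30], [0, 0, 0.45, 0, 0, 0, 30], [0, 0, 0.7, 0, 0, 0, 30], [0, 0, 0.7, 0, 0, 0, 30], [0, 0, 0.7, 0, 0, 0, 30]]}}

```text
time: 37.15
ee_pos: [0.5649, -0.2456, 0.1032]
eef_rot: [0.999, 0.043, 0.003, -0.002]
ft_force: [-0.1, 0.0, -2.8]
width: 0.0555
```

```bash
python3 - <<'E'
from h import *
st(); plan([(np.r_[bay[1][:2],.0085],Rdown(-85.3))])
E
```

```text
t 37.1 p [ 0.5649 -0.2456  0.1032] z [ 0.006  0.004 -1.   ] y [ 0.085 -0.996 -0.004] w 0.0555 F [-0.1  0.  -2.8] j [ 0.79  0.46 -0.57  1.61  0.26  1.15 -1.33]
row [-0.0236, 0.0172, 0.4732, -0.0023, -0.0037, 0.0022] rows>=1.5
```

Release with a limited opening (65%) so as not to touch the neighbour.

>>> {"api": "play_rows", "payload": {"motion": [[-0.02, 0.015, 0.15, 0, 0, 0.002, 30], [-0.02, 0.015, 0.3, 0, 0, 0.002, 30], [-0.02, 0.015, 0.4, 0, 0, 0.002, 30], [-0.02, 0.015, 0.46, 0, 0, 0.002, 30], [-0.02, 0.015, 0.47, 0, 0, 0.002, 30]]}}

```text
time: 37.78
ee_pos: [0.5602, -0.249, 0.0069]
eef_rot: [0.999, 0.04, 0.002, -0.002]
ft_force: [-0.3, -0.2, -4.1]
width: 0.0557
```

>>> {"api": "play_rows", "payload": {"motion": [[0, 0, 0, 0, 0, 0, 30], [0, 0, 0, 0, 0, 0, 76], [0, 0, 0, 0, 0, 0, 76], [0, 0, 0, 0, 0, 0, 76], [0, 0, -0.1, 0, 0, 0, 76]]}}

```text
time: 38.4
ee_pos: [0.5588, -0.2488, 0.0262]
eef_rot: [0.999, 0.04, 0.0, -0.003]
ft_force: [-0.3, -0.9, 0.4]
width: 0.0662
```

>>> {"api": "play_rows", "payload": {"motion": [[0, 0, -0.2, 0, 0, 0, 76], [0, 0, -0.5, 0, 0, 0, 76], [0, 0, -0.95, 0, 0, 0, 76], [0, 0, -0.95, 0, 0, 0, 76]]}}

```text
time: 38.9
ee_pos: [0.5606, -0.2501, 0.2226]
eef_rot: [0.999, 0.04, 0.004, -0.001]
ft_force: [1.1, 0.7, -0.9]
width: 0.0662
```

```bash
python3 - <<'E'
from h import *
st(); T=eyes.camera('top');S=eyes.camera('scene')
for q in red_rects(T): print('T',q)
for q in red_rects(S)[:3]: print('S',q)
w=eyes.camera('wrist')
print([(round(q['p'],2),np.round(at_z(w,q['xy'],.01),3)) for q in eyes.landmark_of(w,'coupon1_center')[:4]])
R=Rdown(-82)
plan([((.53,-.06,.30),R),((.48,.12,.30),Rdown(-78)),((.49,.28,.25),Rdown(-76)),((.5045,.418,.12),Rdown(-76))])
E
```

```text
t 38.9 p [ 0.5606 -0.2501  0.2226] z [ 0.009  0.002 -1.   ] y [ 0.079 -0.997 -0.001] w 0.0662 F [ 1.1  0.7 -0.9] j [ 0.81  0.36 -0.6   1.47  0.2   1.36 -1.29]
T (array([0.5028, 0.4165]), array([102.,  49.]), 14.3, array([176., 230.]))
T (array([ 0.7351, -0.0645]), array([88., 88.]), -89.6, array([327., 160.]))
S (array([ 0.7327, -0.0629]), array([98., 95.]), -88.7, array([303., 293.]))
S (array([ 0.3566, -0.1836]), array([433., 192.]), -85.3, array([176., 255.]))
S (array([0.5046, 0.4166]), array([104.,  47.]), 14.7, array([341., 187.]))
[(0.61, array([ 0.559, -0.254,  0.01 ]))]
row [-0.0691, -0.9602, -0.4085, -0.0023, -0.0027, -0.0384] rows>=3.3
row [-0.1223, -0.926, 0.0, 0.0, 0.0, -0.0444] rows>=3.0
row [0.2152, -0.7721, 0.25, 0.0, 0.0, -0.0222] rows>=2.7
row [0.2373, -0.652, 0.65, 0.0, 0.0, 0.0] rows>=3.0
```

>>> {"api": "play_rows", "payload": {"motion": [[-0.07, -0.32, -0.41, 0, 0, -0.038, 100], [-0.07, -0.64, -0.41, 0, 0, -0.038, 100], [-0.07, -0.96, -0.41, 0, 0, -0.038, 100], [-0.07, -0.96, -0.41, 0, 0, -0.038, 100]]}}

```text
time: 39.6
ee_pos: [0.529, -0.0564, 0.2994]
eef_rot: [0.997, 0.071, 0.001, -0.002]
ft_force: [0.6, 0.3, -0.0]
width: 0.0865
```

>>> {"api": "play_rows", "payload": {"motion": [[-0.12, -0.31, 0, 0, 0, -0.044, 100], [-0.12, -0.62, 0, 0, 0, -0.044, 100], [-0.12, -0.93, 0, 0, 0, -0.044, 100], [-0.12, -0.93, 0, 0, 0, -0.044, 100]]}}

```text
time: 40.1
ee_pos: [0.4784, 0.1259, 0.2998]
eef_rot: [0.994, 0.108, 0.001, -0.003]
ft_force: [0.6, -1.1, -0.0]
width: 0.087
```

>>> {"api": "play_rows", "payload": {"motion": [[0.21, -0.3, 0.1, 0, 0, -0.022, 100], [0.21, -0.6, 0.2, 0, 0, -0.022, 100], [0.21, -0.77, 0.25, 0, 0, -0.022, 100], [0.21, -0.77, 0.25, 0, 0, -0.022, 100]]}}

```text
time: 40.6
ee_pos: [0.4871, 0.2834, 0.2488]
eef_rot: [0.992, 0.124, -0.0, -0.003]
ft_force: [-0.2, -1.3, 1.0]
width: 0.0869
```

```bash
python3 - <<'E'
from h import *
st(); plan([((.5045,.418,.10),Rdown(-76))])
E
```

```text
t 40.6 p [0.4871 0.2834 0.2488] z [-0.002  0.005 -1.   ] y [ 0.246 -0.969 -0.005] w 0.0869 F [-0.2 -1.3  1. ] j [ 0.2   0.32 -0.98  1.55  0.26  1.41 -2.12]
row [0.2503, -0.6269, 0.7473, -0.0034, 0.0002, 0.0029] rows>=3.2
```

>>> {"api": "play_rows", "payload": {"motion": [[0.1, -0.3, 0.25, 0, 0, 0, 100], [0.25, -0.63, 0.5, 0, 0, 0, 100], [0.25, -0.63, 0.74, 0, 0, 0, 100], [0.25, -0.63, 0.74, 0, 0, 0, 100], [0.25, -0.63, 0.74, 0, 0, 0, 100]]}}

```text
time: 41.22
ee_pos: [0.5087, 0.414, 0.1029]
eef_rot: [0.993, 0.121, 0.001, -0.002]
ft_force: [0.0, 0.0, 0.9]
width: 0.0873
```

```bash
python3 - <<'E'
from h import *
st(); c=eyes.camera('wrist')
q=red_rects(c,.01,1500); print(q)
plan([(np.r_[q[0][0],.003],Rdown(q[0][2]-90))])
E
```

```text
t 41.2 p [0.5087 0.414  0.1029] z [ 0.001  0.003 -1.   ] y [ 0.239 -0.971 -0.003] w 0.0873 F [0.  0.  0.9] j [-0.14  0.64 -0.88  1.48  0.51  1.25 -2.4 ]
[(array([0.5028, 0.4191]), array([107.,  54.]), 14.1, array([272., 212.]))]
row [-0.0289, -0.0296, 0.5082, -0.0024, -0.0028, -0.0032] rows>=1.6
```

>>> {"api": "play_rows", "payload": {"motion": [[-0.029, -0.03, 0.15, 0, 0, 0, 100], [-0.029, -0.03, 0.3, 0, 0, 0, 100], [-0.029, -0.03, 0.3, 0, 0, 0, 100]]}}

```text
time: 41.65
ee_pos: [0.5025, 0.4181, 0.0441]
eef_rot: [0.993, 0.12, 0.002, -0.001]
ft_force: [0.1, 0.2, 0.6]
width: 0.0873
```

```bash
python3 - <<'E'
from h import *
st();plan([((.5028,.4191,.003),Rdown(-76))])
E
```

```text
t 41.6 p [0.5025 0.4181 0.0441] z [ 0.003  0.003 -1.   ] y [ 0.238 -0.971 -0.003] w 0.0873 F [0.1 0.2 0.6] j [-0.17  0.7  -0.84  1.53  0.55  1.16 -2.45]
row [0.002, -0.0038, 0.2053, -0.0016, -0.0023, -0.0024] rows>=0.7
```

>>> {"api": "play_rows", "payload": {"motion": [[0, 0, 0.1, 0, 0, 0, 100], [0, 0, 0.18, 0, 0, 0, 100], [0, 0, 0.205, 0, 0, 0, 100], [0, 0, 0.205, 0, 0, 0, 100]]}}

```text
time: 42.15
ee_pos: [0.5015, 0.4202, 0.0023]
eef_rot: [0.993, 0.121, 0.001, -0.002]
ft_force: [-0.8, 0.5, 0.3]
width: 0.0872
```

>>> {"api": "play_rows", "payload": {"motion": [[0, 0, 0, 0, 0, 0, 30], [0, 0, 0, 0, 0, 0, 30], [0, 0, 0, 0, 0, 0, 30], [0, 0, 0, 0, 0, 0, 30]]}}

```text
time: 42.65
ee_pos: [0.502, 0.4198, 0.0028]
eef_rot: [0.993, 0.121, 0.002, -0.002]
ft_force: [-1.0, 0.3, 1.2]
width: 0.0555
```

```bash
python3 - <<'E'
from h import *
st()
plan([((.51,.40,.18),Rdown(-70)),((.50,.21,.26),Rdown(-45)),((.53,.03,.26),Rdown(-17)),(leg(1,.06,.13),Rdown(-17,45))])
E
```

```text
t 42.6 p [0.502  0.4198 0.0028] z [ 0.003  0.004 -1.   ] y [ 0.24  -0.971 -0.003] w 0.0555 F [-1.   0.3  1.2] j [-0.19  0.75 -0.82  1.55  0.59  1.1  -2.47]
row [0.0187, 0.1031, -0.8865, -0.0019, -0.0026, -0.068] rows>=2.9
row [-0.3719, 0.8756, -0.4, 0.0, 0.0, -0.2778] rows>=3.3
row [-0.5303, 0.7425, 0.0, 0.0, 0.0, -0.3111] rows>=2.9
row [-0.1768, 0.1197, 0.5032, 0.0, 0.5, 0.0] rows>=4.2
```

>>> {"api": "play_rows", "payload": {"motion": [[0, 0, -0.15, 0, 0, 0, 30], [0, 0, -0.45, 0, 0, 0, 30], [0.02, 0.1, -0.75, 0, 0, -0.068, 30], [0.02, 0.1, -0.88, 0, 0, -0.068, 30], [0.02, 0.1, -0.88, 0, 0, -0.068, 30]]}}

```text
time: 43.28
ee_pos: [0.5104, 0.4014, 0.18]
eef_rot: [0.985, 0.174, 0.003, -0.003]
ft_force: [-0.1, 1.0, -5.6]
width: 0.0555
```

>>> {"api": "play_rows", "payload": {"motion": [[-0.12, 0.25, -0.15, 0, 0, -0.1, 30], [-0.25, 0.55, -0.3, 0, 0, -0.2, 30], [-0.37, 0.87, -0.4, 0, 0, -0.278, 30], [-0.37, 0.87, -0.4, 0, 0, -0.278, 30], [-0.37, 0.87, -0.4, 0, 0, -0.278, 30]]}}

```text
time: 43.9
ee_pos: [0.4998, 0.2095, 0.256]
eef_rot: [0.924, 0.381, 0.001, -0.001]
ft_force: [-0.9, -0.3, -4.6]
width: 0.0553
```

>>> {"api": "play_rows", "payload": {"motion": [[-0.18, 0.25, 0, 0, 0, -0.1, 30], [-0.36, 0.5, 0, 0, 0, -0.2, 30], [-0.53, 0.74, 0, 0, 0, -0.311, 30], [-0.53, 0.74, 0, 0, 0, -0.311, 30], [-0.53, 0.74, 0, 0, 0, -0.311, 30]]}}

```text
time: 44.52
ee_pos: [0.529, 0.0335, 0.2556]
eef_rot: [0.804, 0.595, 0.002, -0.002]
ft_force: [-1.0, 1.6, -4.1]
width: 0.0551
```

>>> {"api": "play_rows", "payload": {"motion": [[-0.18, 0.12, 0, 0, 0.12, 0, 30], [-0.18, 0.12, 0, 0, 0.24, 0, 30], [-0.18, 0.12, 0.2, 0, 0.36, 0, 30], [-0.18, 0.12, 0.4, 0, 0.48, 0, 30], [-0.18, 0.12, 0.4, 0, 0.5, 0, 30]]}}

```text
time: 45.15
ee_pos: [0.5398, -0.0085, 0.1723]
eef_rot: [0.742, 0.547, 0.31, -0.233]
ft_force: [0.5, 0.6, -3.3]
width: 0.0552
```

```bash
python3 - <<'E'
from h import *
st();inleg(1)
c=eyes.camera('wrist')
print(red_rects(c,.05,1500)[:2])
plan([(leg(1,.060,.010),Rdown(-17,45))])
E
```

```text
t 45.1 p [ 0.5398 -0.0085  0.1723] z [ 0.205  0.685 -0.699] y [ 0.956 -0.293 -0.007] w 0.0552 F [ 0.5  0.6 -3.3] j [ 1.41  0.63 -1.27  1.84 -0.23  1.04  0.04]
along 0.0702 off 0.1381 x -0.0033
[(array([ 0.5324, -0.0287]), array([83., 23.]), -17.1, array([280., 349.])), (array([0.5633, 0.0731]), array([135., 123.]), 72.7, array([279., 228.]))]
row [-0.0631, 0.0152, 0.6437, -0.0022, -0.008, -0.0033] rows>=2.1
```

>>> {"api": "play_rows", "payload": {"motion": [[-0.05, 0.015, 0.25, 0, -0.006, 0, 30], [-0.05, 0.015, 0.5, 0, -0.006, 0, 30], [-0.05, 0.015, 0.6, 0, -0.006, 0, 30], [-0.05, 0.015, 0.645, 0, -0.006, 0, 30], [-0.05, 0.015, 0.645, 0, -0.006, 0, 30]]}}

```text
time: 45.82
ee_pos: [0.57, 0.0723, 0.0793]
eef_rot: [0.743, 0.551, 0.306, -0.226]
ft_force: [-0.2, 0.2, -4.5]
width: 0.0555
```

```bash
python3 - <<'E'
from h import *
st();inleg(1)
plan([(leg(1,.057,.0045),Rdown(-17,45))])
E
```

```text
t 45.8 p [0.57   0.0723 0.0793] z [ 0.205  0.673 -0.71 ] y [ 0.957 -0.29   0.002] w 0.0555 F [-0.2  0.2 -4.5] j [ 1.16  0.74 -1.15  1.91 -0.16  0.77 -0.01]
along 0.0653 off 0.0115 x 0.0020
row [-0.0414, -0.01, 0.0351, -0.0003, 0.0029, 0.0017] rows>=0.2
```

>>> {"api": "play_rows", "payload": {"motion": [[-0.015, -0.01, 0.015, 0, 0.002, 0, 30], [-0.025, -0.01, 0.025, 0, 0.002, 0, 30], [-0.035, -0.01, 0.032, 0, 0.002, 0, 30], [-0.038, -0.01, 0.035, 0, 0.002, 0, 30]]}}

```text
time: 46.32
ee_pos: [0.568, 0.071, 0.0686]
eef_rot: [0.743, 0.55, 0.308, -0.227]
ft_force: [-0.1, 1.0, -1.9]
width: 0.0555
```

>>> {"api": "play_rows", "payload": {"motion": [[0, 0, 0, 0, 0, 0, 85], [0, 0, 0, 0, 0, 0, 85], [0, 0, 0, 0, 0, 0, 85], [0, 0, -0.2, 0, 0, 0, 85], [0, 0, -0.5, 0, 0, 0, 85]]}}

```text
time: 46.95
ee_pos: [0.5461, 0.0046, 0.1399]
eef_rot: [0.742, 0.551, 0.307, -0.228]
ft_force: [1.6, -1.5, 0.6]
width: 0.0739
```

```bash
python3 - <<'E'
from h import *
st();inleg(1); c=eyes.camera('wrist')
save(c['image'],'w11.png',k=.7)
print(red_rects(c,.05,1500))
R=Rdown(-17)
plan([(over(0,.25),R),(over(.125,.20),R),(over(.125,.09),R)])
E
```

```text
t 47.0 p [0.5461 0.0046 0.1399] z [ 0.204  0.677 -0.707] y [ 0.957 -0.289 -0.   ] w 0.0739 F [ 1.6 -1.5  0.6] j [ 1.35  0.67 -1.23  1.86 -0.2   0.97  0.04]
along 0.0574 off 0.1051 x -0.0011
[(array([0.5737, 0.0872]), array([131.,  68.]), 73.2, array([282., 207.]))]
row [0.5155, -0.0159, -0.2325, 0.0044, -0.4989, -0.0019] rows>=4.2
row [0.6247, -0.0002, 0.25, 0.0, 0.0, 0.0] rows>=2.2
row [0.0, 0.0, 0.55, 0.0, 0.0, 0.0] rows>=1.8
```

The red region matches the second coupon's (centre (282,207) against (282,208), same size), so it is placed the same way. I'll do the same push-over.

>>> {"api": "play_rows", "payload": {"motion": [[0, -0.015, -0.24, 0, 0, 0, 40], [0.26, -0.015, -0.24, 0, -0.12, 0, 40], [0.52, -0.015, -0.24, 0, -0.24, 0, 40], [0.52, -0.015, -0.24, 0, -0.36, 0, 40], [0.52, -0.015, -0.24, 0, -0.48, 0, 40]]}}

```text
time: 47.62
ee_pos: [0.5564, 0.0427, 0.2488]
eef_rot: [0.804, 0.595, 0.014, -0.007]
ft_force: [-0.1, -1.1, -1.5]
width: 0.037
```

>>> {"api": "play_rows", "payload": {"motion": [[0.3, 0, 0, 0, -0.02, 0, 40], [0.62, 0, 0, 0, -0.02, 0, 40], [0.62, 0, 0.25, 0, -0.02, 0, 40], [0.62, 0, 0.25, 0, -0.02, 0, 40]]}}

```text
time: 48.12
ee_pos: [0.5906, 0.163, 0.1983]
eef_rot: [0.803, 0.596, -0.0, -0.003]
ft_force: [0.1, -2.2, -0.2]
width: 0.035
```

```bash
python3 - <<'E'
from h import *
st(); R=Rdown(-17)
plan([(over(.125,.09),R),(over(-.02,.09),R)])
E
```

```text
t 48.1 p [0.5906 0.163  0.1983] z [-0.003  0.004 -1.   ] y [ 0.957 -0.29  -0.004] w 0.0350 F [ 0.1 -2.2 -0.2] j [ 0.42  0.52 -1.04  1.49  0.44  1.39 -0.94]
row [-0.0308, 0.0265, 0.5413, -0.0027, -0.0019, 0.0016] rows>=1.7
row [-0.7247, 0.0002, 0.0, 0.0, 0.0, 0.0] rows>=2.3
```

>>> {"api": "play_rows", "payload": {"motion": [[-0.03, 0.025, 0.3, 0, 0, 0, 40], [-0.03, 0.025, 0.54, 0, 0, 0, 40], [-0.03, 0.025, 0.54, 0, 0, 0, 40]]}}

```text
time: 48.5
ee_pos: [0.5947, 0.1539, 0.092]
eef_rot: [0.804, 0.594, 0.0, -0.002]
ft_force: [0.1, 0.4, -0.3]
width: 0.0349
```

>>> {"api": "play_rows", "payload": {"motion": [[-0.2, 0, 0, 0, 0, 0, 40], [-0.28, 0, 0, 0, 0, 0, 40], [-0.36, 0, 0, 0, 0, 0, 40], [-0.44, 0, 0, 0, 0, 0, 40], [-0.52, 0, 0, 0, 0, 0, 40]]}}

```text
time: 49.12
ee_pos: [0.5653, 0.0553, 0.0935]
eef_rot: [0.804, 0.595, 0.002, -0.001]
ft_force: [0.2, -0.6, 1.3]
width: 0.0345
```

>>> {"api": "play_rows", "payload": {"motion": [[-0.03, 0, 0, 0, 0, 0, 40], [-0.06, 0, 0, 0, 0, 0, 40], [-0.09, 0, 0, 0, 0, 0, 40], [-0.12, 0, 0, 0, 0, 0, 40]]}}

```text
time: 49.62
ee_pos: [0.5581, 0.0339, 0.0924]
eef_rot: [0.804, 0.595, 0.003, -0.002]
ft_force: [0.9, 0.6, 0.2]
width: 0.0346
```

>>> {"api": "play_rows", "payload": {"motion": [[0.05, 0, -0.3, 0, 0, 0, 80], [0.27, -0.01, -0.78, 0, 0, 0, 80], [0.27, -0.01, -0.78, 0, 0, 0, 80], [0.27, -0.01, -0.78, 0, 0, 0, 80]]}}

```text
time: 50.12
ee_pos: [0.5728, 0.0878, 0.2519]
eef_rot: [0.803, 0.596, 0.005, -0.001]
ft_force: [-0.3, -0.4, -1.2]
width: 0.0657
```

>>> {"api": "play_rows", "payload": {"motion": [[0.015, 0, 0, 0, -0.12, 0, 80], [0.015, 0, 0.1, 0, -0.24, 0, 80], [0.015, 0, 0.2, 0, -0.36, 0, 80], [0.015, 0, 0.3, 0, -0.48, 0, 80], [0.015, 0, 0.3, 0, -0.5, 0, 80]]}}

```text
time: 50.75
ee_pos: [0.5712, 0.09, 0.1842]
eef_rot: [0.74, 0.553, -0.309, 0.226]
ft_force: [0.2, 1.0, -0.0]
width: 0.0694
```

```bash
python3 - <<'E'
from h import *
st(); R=Rdown(-17,-45); c=eyes.camera('wrist'); save(c['image'],'w12.png',k=.7)
print([ (q['p'],np.round(q['xy']),cv2.boundingRect(q['region'].astype(np.uint8)),c['image'][q['region']].mean(0)) for q in eyes.regions_of(c,'coupon1_center')[:2]])
inleg(-1); plan([(leg(-1,.055,-.001),R)])
E
```

```text
t 50.8 p [0.5712 0.09   0.1842] z [-0.208 -0.676 -0.707] y [ 0.958 -0.287 -0.007] w 0.0694 F [ 0.2  1.  -0. ] j [-0.06  0.77 -0.77  1.28  0.87  2.   -1.09]
[(0.69, array([343., 227.]), (306, 211, 72, 30), array([174.47558386, 158.94055202, 145.78839349])), (0.24, array([308., 254.]), (226, 160, 177, 202), array([97.39247221, 68.27526103, 49.41815426]))]
along 0.0764 off 0.1537 x -0.0004
row [0.1025, 0.0023, 0.7739, 0.0001, -0.0038, 0.0016] rows>=2.5
```

View pics/w12.png

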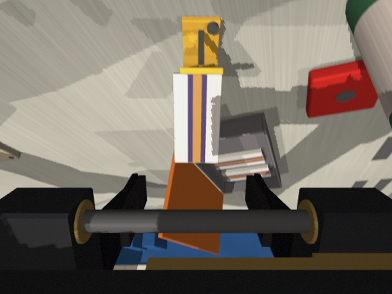

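The third coupon is on the -y leg, seam up, at (198,118), the same as before (the network missed it). The other two are visible in the case around (242,165).

>>> {"api": "play_rows", "payload": {"motion": [[0.11, 0.002, 0.25, 0, 0, 0, 80], [0.11, 0.002, 0.5, 0, 0, 0, 80], [0.11, 0.002, 0.65, 0, 0, 0, 80], [0.11, 0.002, 0.74, 0, 0, 0, 80], [0.11, 0.002, 0.775, 0, 0, 0, 80]]}}

```text
time: 51.48
ee_pos: [0.5465, -0.0022, 0.0641]
eef_rot: [0.745, 0.549, -0.304, 0.226]
ft_force: [0.5, 0.4, -0.0]
width: 0.0698
```

>>> {"api": "play_rows", "payload": {"motion": [[0, 0, 0, 0, 0, 0, 80], [0, 0, 0.008, 0, 0, 0, 80], [0, 0, 0.008, 0, 0, 0, 80]]}}

```text
time: 51.85
ee_pos: [0.546, -0.0012, 0.0623]
eef_rot: [0.743, 0.551, -0.305, 0.226]
ft_force: [-0.6, 0.3, -0.6]
width: 0.0695
```

```bash
python3 - <<'E'
from h import *
st(); inleg(-1); plan([(leg(-1,.055,-.0005),Rdown(-17,-45))])
E
```

```text
t 51.9 p [ 0.546  -0.0012  0.0623] z [-0.204 -0.672 -0.712] y [ 0.957 -0.291  0.001] w 0.0695 F [-0.6  0.3 -0.6] j [ 0.09  0.79 -0.74  1.55  0.92  1.75 -1.17]
along 0.0541 off -0.0014 x 0.0005
row [-0.0042, -0.0026, -0.0047, 0.0011, -0.0043, 0.0] rows>=0.0
```

>>> {"api": "play_rows", "payload": {"motion": [[0, 0, -0.003, 0, 0, 0, 80], [0, 0, -0.003, 0, 0, 0, 30], [0, 0, -0.003, 0, 0, 0, 30], [0, 0, -0.003, 0, 0, 0, 30], [0, 0, -0.003, 0, 0, 0, 30]]}}

```text
time: 52.48
ee_pos: [0.5455, -0.0015, 0.0624]
eef_rot: [0.743, 0.55, -0.305, 0.226]
ft_force: [-4.1, 0.8, 1.1]
width: 0.0556
```

>>> {"api": "play_rows", "payload": {"motion": [[0, -0.008, -0.1, 0, 0, 0, 30], [0, -0.008, -0.35, 0, 0, 0, 30], [0, -0.008, -0.65, 0, 0, 0, 30], [0, -0.008, -0.65, 0, 0, 0, 30]]}}

```text
time: 52.98
ee_pos: [0.572, 0.0923, 0.1581]
eef_rot: [0.744, 0.553, -0.301, 0.226]
ft_force: [-0.4, -0.3, -5.4]
width: 0.0554
```

>>> {"api": "play_rows", "payload": {"motion": [[-0.2, 0, -0.2, 0, 0.1, 0, 30], [-0.46, 0, -0.39, 0, 0.22, 0, 30], [-0.46, 0, -0.39, 0, 0.34, 0, 30], [-0.46, 0, -0.39, 0, 0.45, 0, 30], [-0.46, 0, -0.39, 0, 0.5, 0, 30]]}}

```text
time: 53.6
ee_pos: [0.5679, 0.074, 0.2757]
eef_rot: [0.805, 0.594, 0.004, -0.001]
ft_force: [0.2, -0.9, -4.5]
width: 0.0556
```

>>> {"api": "play_rows", "payload": {"motion": [[-0.2, 0.06, 0, 0, 0, 0.1, 30], [-0.45, 0.12, 0, 0, 0, 0.2, 30], [-0.7, 0.2, 0, 0, 0, 0.3, 30], [-0.79, 0.22, 0, 0, 0, 0.378, 30], [-0.79, 0.22, 0, 0, 0, 0.378, 30]]}}

```text
time: 54.22
ee_pos: [0.5632, -0.0895, 0.2739]
eef_rot: [0.943, 0.333, 0.001, -0.002]
ft_force: [-0.7, 1.0, -5.1]
width: 0.0554
```

```bash
python3 - <<'E'
from h import *
st(); R=Rdown(-85.3); b=bay[0][:2]
plan([(np.r_[b,.24],R),(np.r_[b,.10],R),(np.r_[b,.008],R)])
E
```

```text
t 54.2 p [ 0.5632 -0.0895  0.2739] z [ 0.001  0.005 -1.   ] y [ 0.627 -0.779 -0.003] w 0.0554 F [-0.7  1.  -5.1] j [ 0.83  0.31 -0.93  1.49  0.25  1.46 -0.99]
row [-0.2736, 0.2671, 0.1674, -0.0025, -0.002, 0.3795] rows>=3.2
row [0.0, 0.0, 0.7, 0.0, 0.0, 0.0] rows>=2.2
row [0.0, 0.0, 0.46, 0.0, 0.0, 0.0] rows>=1.5
```

>>> {"api": "play_rows", "payload": {"motion": [[-0.1, 0.1, 0, 0, 0, 0.1, 30], [-0.2, 0.2, 0.05, 0, 0, 0.2, 30], [-0.27, 0.27, 0.16, 0, 0, 0.3, 30], [-0.27, 0.27, 0.16, 0, 0, 0.38, 30], [-0.27, 0.27, 0.16, 0, 0, 0.38, 30]]}}

```text
time: 54.85
ee_pos: [0.556, -0.1617, 0.2417]
eef_rot: [0.999, 0.045, 0.001, -0.003]
ft_force: [-0.1, -0.3, -3.8]
width: 0.0555
```

>>> {"api": "play_rows", "payload": {"motion": [[0, 0, 0.2, 0, 0, 0, 30], [0, 0, 0.45, 0, 0, 0, 30], [0, 0, 0.7, 0, 0, 0, 30], [0, 0, 0.7, 0, 0, 0, 30], [0, 0, 0.7, 0, 0, 0, 30]]}}

```text
time: 55.48
ee_pos: [0.5576, -0.1621, 0.1041]
eef_rot: [0.999, 0.044, 0.003, -0.002]
ft_force: [0.7, -0.3, -3.8]
width: 0.0557
```

```bash
python3 - <<'E'
from h import *
st(); plan([(np.r_[bay[0][:2],.0085],Rdown(-85.3))])
E
```

```text
t 55.5 p [ 0.5576 -0.1621  0.1041] z [ 0.005  0.005 -1.   ] y [ 0.087 -0.996 -0.005] w 0.0557 F [ 0.7 -0.3 -3.8] j [ 0.82  0.43 -0.76  1.69  0.32  1.14 -1.51]
row [-0.0212, 0.0167, 0.4777, -0.003, -0.0035, 0.0032] rows>=1.5
```

>>> {"api": "play_rows", "payload": {"motion": [[-0.02, 0.015, 0.15, 0, 0, 0.003, 30], [-0.02, 0.015, 0.3, 0, 0, 0.003, 30], [-0.02, 0.015, 0.4, 0, 0, 0.003, 30], [-0.02, 0.015, 0.465, 0, 0, 0.003, 30], [-0.02, 0.015, 0.475, 0, 0, 0.003, 30]]}}

```text
time: 56.1
ee_pos: [0.553, -0.1655, 0.0068]
eef_rot: [0.999, 0.04, 0.001, -0.003]
ft_force: [-0.3, -1.0, -4.5]
width: 0.0554
```

>>> {"api": "play_rows", "payload": {"motion": [[0, 0, 0, 0, 0, 0, 30], [0, 0, 0, 0, 0, 0, 76], [0, 0, 0, 0, 0, 0, 76], [0, 0, 0, 0, 0, 0, 76], [0, 0, -0.1, 0, 0, 0, 76]]}}

```text
time: 56.72
ee_pos: [0.5517, -0.1654, 0.0265]
eef_rot: [0.999, 0.04, 0.0, -0.003]
ft_force: [-1.0, -0.6, 0.8]
width: 0.0659
```

>>> {"api": "play_rows", "payload": {"motion": [[0, 0, -0.2, 0, 0, 0, 76], [0, 0, -0.5, 0, 0, 0, 76], [0, 0, -0.95, 0, 0, 0, 76], [0, 0, -0.95, 0, 0, 0, 76]]}}

```text
time: 57.22
ee_pos: [0.5535, -0.1663, 0.2222]
eef_rot: [0.999, 0.04, 0.004, -0.002]
ft_force: [0.2, 0.4, -0.3]
width: 0.0662
```

>>> {"api": "play_rows", "payload": {"motion": [[0.1, 0.2, -0.3, 0, 0, 0, 76], [0.1, 0.4, -0.7, 0, 0, 0, 76], [0.1, 0.4, -0.9, 0, 0, 0, 76], [0.1, 0.4, -0.9, 0, 0, 0, 76]]}}

```text
time: 57.72
ee_pos: [0.5784, -0.2464, 0.4021]
eef_rot: [0.999, 0.039, 0.005, -0.002]
ft_force: [0.2, 0.6, -1.0]
width: 0.0661
```

```bash
python3 - <<'E'
from h import *
st(); S=eyes.camera('scene'); T=eyes.camera('top'); w=eyes.camera('wrist'); save(w['image'],'w13.png')
for n in 'case_lid_handle','case_lid_hinge':
  for c in S,T,w:
    print(n,[(np.round(q['xy']),round(q['p'],2)) for q in eyes.landmark_of(c,n)[:2]])
# handle by circle model: for each lid angle, reprojection
H=np.r_[(C+.075*np.array([-.9967,-.081,0]))[:2],.0355]; kx=np.array([-.9967,-.081,0])
def handle(a,d=.035,l=.12): 
    # lid direction from hinge: closed -> -kx; outer normal up
    di=-kx*np.cos(a)+UP*np.sin(a); n=UP*np.cos(a)+kx*np.sin(a); return H+l*di+(d+.008)*n, di, n
for a in np.arange(1.4,1.95,.05):
    print(round(a,2),np.round(handle(a)[0],3),[np.round(proj(c,handle(a)[0])) for c in (S,T,w)])
E
```

```text
t 57.7 p [ 0.5784 -0.2464  0.4021] z [ 0.009  0.004 -1.   ] y [ 0.078 -0.997 -0.003] w 0.0661 F [ 0.2  0.6 -1. ] j [ 0.83  0.4  -0.76  1.08  0.27  1.75 -1.33]
case_lid_handle [(array([164., 244.]), 0.78)]
case_lid_handle [(array([402., 251.]), 0.81)]
case_lid_handle [(array([285., 286.]), 0.87)]
case_lid_hinge [(array([181., 280.]), 0.7)]
case_lid_hinge [(array([391., 237.]), 0.97)]
case_lid_hinge [(array([284., 216.]), 0.87)]
1.4 [ 0.464 -0.257  0.161] [array([171., 241.]), array([402., 237.]), array([283., 266.])]
1.45 [ 0.458 -0.257  0.16 ] [array([170., 241.]), array([402., 239.]), array([283., 270.])]
1.5 [ 0.452 -0.258  0.158] [array([168., 240.]), array([402., 241.]), array([283., 274.])]
1.55 [ 0.446 -0.258  0.156] [array([167., 240.]), array([402., 243.]), array([283., 278.])]
1.6 [ 0.44  -0.259  0.154] [array([165., 240.]), array([402., 246.]), array([283., 282.])]
1.65 [ 0.434 -0.259  0.152] [array([164., 239.]), array([402., 248.]), array([282., 285.])]
1.7 [ 0.428 -0.26   0.149] [array([163., 239.]), array([402., 250.]), array([282., 288.])]
1.75 [ 0.423 -0.26   0.146] [array([161., 240.]), array([402., 252.]), array([282., 291.])]
1.8 [ 0.417 -0.261  0.143] [array([160., 240.]), array([402., 254.]), array([282., 293.])]
1.85 [ 0.412 -0.261  0.139] [array([159., 240.]), array([402., 256.]), array([282., 295.])]
1.9 [ 0.407 -0.262  0.135] [array([158., 240.]), array([402., 258.]), array([282., 297.])]
```

View pics/w13.png

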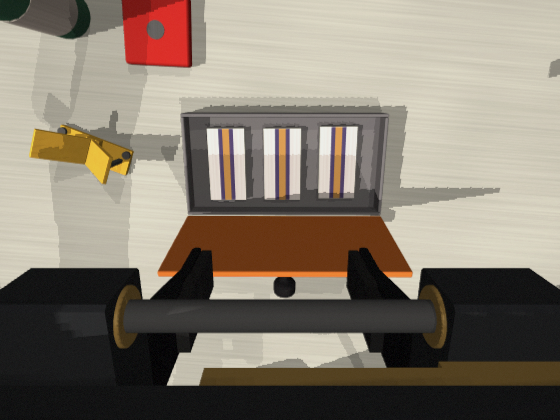

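Wrist view: the three coupons lie flat and side by side with seams up at (226,163), (282,163) and (337,162). The lid stands at about 1.67 rad with its knob at (285,287). I'll close it by pushing on the outer face near the free edge, with the fingers on either side of the knob.

```bash
cat >> h.py <<'E'
KX=np.array([-.9967,-.081,0]); H=np.r_[(C+.075*KX)[:2],.0355]
def lid_tcp(a,l=.14):
    return np.r_[(H-KX*(l*np.cos(a)-.008*np.sin(a)-.0095))[:2], .0355+l*np.sin(a)+.008*np.cos(a)]
def sl(s,z): return np.r_[(H-KX*s)[:2],z]
E
python3 - <<'E'
from h import *
R=Rdown(-85.3); plan([(sl(-.06,.32),R),(sl(-.055,.172),R)])
p=sl(-.055,.172)
A=[1.75,1.65,1.57,1.5,1.43, 1.36,1.29,1.22,1.15,1.08, 1.0,.93,.86,.79,.72, .65,.58,.51,.45,.40, .35,.30,.26,.22,.18, .15,.12,.09,.06,.04]
for i in range(0,30,5):
    print([[round(float((lid_tcp(a)-p)@-KX/.2),3),round(float(-(lid_tcp(a)-p)[2]/.2),3)] for a in A[i:i+5]]); p=lid_tcp(A[i+4])
E
```

```text
row [-0.7601, 0.0133, 0.3769, -0.0036, -0.0011, -0.0015] rows>=2.7
row [0.025, 0.0, 0.74, 0.0, 0.0, 0.0] rows>=2.4
[[0.063, 0.001], [0.132, -0.012], [0.188, -0.018], [0.237, -0.019], [0.286, -0.016]]
[[0.049, 0.006], [0.097, 0.015], [0.144, 0.028], [0.191, 0.043], [0.236, 0.062]]
[[0.05, 0.026], [0.092, 0.051], [0.132, 0.08], [0.17, 0.111], [0.205, 0.145]]
[[0.033, 0.036], [0.064, 0.075], [0.092, 0.115], [0.113, 0.151], [0.129, 0.182]]
[[0.015, 0.032], [0.028, 0.064], [0.037, 0.091], [0.045, 0.118], [0.052, 0.145]]
[[0.005, 0.021], [0.009, 0.041], [0.012, 0.062], [0.015, 0.083], [0.016, 0.097]]
```

>>> {"api": "play_rows", "payload": {"motion": [[-0.25, 0.013, 0.1, 0, 0, 0, 76], [-0.5, 0.013, 0.2, 0, 0, 0, 76], [-0.76, 0.013, 0.38, 0, 0, 0, 76], [-0.76, 0.013, 0.38, 0, 0, 0, 76]]}}

```text
time: 58.68
ee_pos: [0.4211, -0.2605, 0.3157]
eef_rot: [0.999, 0.037, -0.003, -0.004]
ft_force: [0.4, -0.2, 1.1]
width: 0.0664
```

```bash
python3 - <<'E'
from h import *
st(); plan([(sl(-.055,.174),Rdown(-85.3))])
E
```

```text
t 58.7 p [ 0.4211 -0.2605  0.3157] z [-0.006  0.007 -1.   ] y [ 0.074 -0.997 -0.007] w 0.0664 F [ 0.4 -0.2  1.1] j [ 1.2   0.07 -0.76  1.6   0.04  1.5  -1.06]
row [0.0557, 0.0043, 0.708, -0.0047, 0.0036, -0.005] rows>=2.3
```

>>> {"api": "play_rows", "payload": {"motion": [[0.05, 0.004, 0.2, 0, 0, 0, 76], [0.05, 0.004, 0.45, 0, 0, 0, 76], [0.05, 0.004, 0.65, 0, 0, 0, 76], [0.05, 0.004, 0.7, 0, 0, 0, 76], [0.05, 0.004, 0.7, 0, 0, 0, 76]]}}

```text
time: 59.3
ee_pos: [0.4382, -0.2593, 0.1808]
eef_rot: [0.999, 0.04, 0.002, -0.003]
ft_force: [0.0, 0.1, 0.4]
width: 0.066
```

>>> {"api": "play_rows", "payload": {"motion": [[0.063, 0, 0, 0, 0, 0, 76], [0.132, 0, -0.012, 0, 0, 0, 76], [0.188, 0, -0.018, 0, 0, 0, 76], [0.237, 0, -0.019, 0, 0, 0, 76], [0.286, 0, -0.016, 0, 0, 0, 76]]}}

```text
time: 59.92
ee_pos: [0.4949, -0.2549, 0.1833]
eef_rot: [0.999, 0.04, 0.001, -0.003]
ft_force: [-2.4, -1.8, 0.5]
width: 0.0661
```

```bash
python3 - <<'E'
from h import *
st(); p=np.array(r.read_state()['ee_pos'])
print('err vs a=1.43', np.round(p-lid_tcp(1.43),4))
T=eyes.camera('top'); S=eyes.camera('scene')
print([[np.round(q['xy']) for q in eyes.landmark_of(c,'case_lid_handle')[:1]] for c in (T,S)])
E
```

```text
t 59.9 p [ 0.4949 -0.2549  0.1833] z [ 0.003  0.005 -1.   ] y [ 0.079 -0.997 -0.005] w 0.0661 F [-2.4 -1.8  0.5] j [ 1.05  0.3  -0.77  1.67  0.21  1.26 -1.25]
err vs a=1.43 [ 0.0065 -0.      0.008 ]
[[array([404., 236.])], [array([170., 245.])]]
```

>>> {"api": "play_rows", "payload": {"motion": [[-0.02, 0, 0.045, 0, 0, 0, 76], [0.03, 0, 0.05, 0, 0, 0, 76], [0.08, 0, 0.062, 0, 0, 0, 76], [0.14, 0, 0.082, 0, 0, 0, 76], [0.195, 0, 0.102, 0, 0, 0, 76]]}}

```text
time: 60.75
ee_pos: [0.5342, -0.2515, 0.1626]
eef_rot: [0.999, 0.04, 0.001, -0.003]
ft_force: [-2.4, -0.7, 0.8]
width: 0.0663
```

```bash
python3 - <<'E'
from h import *
st(); p=np.array(r.read_state()['ee_pos'])
print('err vs a=1.08', np.round(p-lid_tcp(1.08),4))
A=[1.08,1.0,.93,.86,.79,.72]
for a in A: print(a,np.round([float((lid_tcp(a)-p)@-KX/.2),float(-(lid_tcp(a)-p)[2]/.2)],3))
E
```

```text
t 60.8 p [ 0.5342 -0.2515  0.1626] z [ 0.003  0.006 -1.   ] y [ 0.079 -0.997 -0.005] w 0.0663 F [-2.4 -0.7  0.8] j [ 0.97  0.4  -0.76  1.6   0.28  1.25 -1.33]
err vs a=1.08 [-0.0013 -0.0005 -0.0001]
1.08 [ 0.007 -0.001]
1.0 [0.057 0.025]
0.93 [0.099 0.051]
0.86 [0.139 0.079]
0.79 [0.176 0.11 ]
0.72 [0.212 0.144]
```

>>> {"api": "play_rows", "payload": {"motion": [[0.05, 0, 0.027, 0, 0, 0, 76], [0.095, 0, 0.053, 0, 0, 0, 76], [0.135, 0, 0.081, 0, 0, 0, 76], [0.172, 0, 0.112, 0, 0, 0, 76], [0.206, 0, 0.146, 0, 0, 0, 76]]}}

```text
time: 61.38
ee_pos: [0.575, -0.2481, 0.1336]
eef_rot: [0.999, 0.04, 0.002, -0.003]
ft_force: [-1.2, -0.1, 2.0]
width: 0.0663
```

>>> {"api": "play_rows", "payload": {"motion": [[0.033, 0, 0.036, 0, 0, 0, 76], [0.064, 0, 0.075, 0, 0, 0, 76], [0.092, 0, 0.115, 0, 0, 0, 76], [0.113, 0, 0.151, 0, 0, 0, 76], [0.129, 0, 0.182, 0, 0, 0, 76]]}}

```text
time: 62.0
ee_pos: [0.6003, -0.2458, 0.097]
eef_rot: [0.999, 0.04, 0.001, -0.003]
ft_force: [-0.2, -0.2, 1.6]
width: 0.0661
```

```bash
python3 - <<'E'
from h import *
st(); p=np.array(r.read_state()['ee_pos'])
print('err vs a=.4', np.round(p-lid_tcp(.4),4))
T=eyes.camera('top'); S=eyes.camera('scene')
print([[(np.round(q['xy']),q['p']) for q in eyes.landmark_of(c,'case_lid_handle')[:1]] for c in (T,S)])
for a in (.3,.4,.5,.6,.8):
  h=H+.12*(-KX*np.cos(a)+UP*np.sin(a))+.043*(UP*np.cos(a)+KX*np.sin(a)); print(a,proj(T,h).round(),proj(S,h).round())
for a in [.35,.3,.26,.22,.18]: print(a,np.round([float((lid_tcp(a)-p)@-KX/.2),float(-(lid_tcp(a)-p)[2]/.2)],3))
E
```

```text
t 62.0 p [ 0.6003 -0.2458  0.097 ] z [ 0.002  0.006 -1.   ] y [ 0.079 -0.997 -0.005] w 0.0661 F [-0.2 -0.2  1.6] j [ 0.84  0.58 -0.71  1.51  0.38  1.2  -1.42]
err vs a=.4 [-0.0019 -0.0001 -0.0004]
[[(array([394., 198.]), 0.59)], [(array([205., 276.]), 0.67)]]
0.3 [392. 198.] [209. 276.]
0.4 [394. 200.] [206. 272.]
0.5 [395. 202.] [203. 268.]
0.6 [396. 205.] [199. 263.]
0.8 [398. 212.] [192. 256.]
0.35 [0.024 0.03 ]
0.3 [0.037 0.062]
0.26 [0.047 0.089]
0.22 [0.055 0.116]
0.18 [0.062 0.143]
```

Lid at about 0.36 rad, following the fingers with small force. I'll lower it slowly.

>>> {"api": "play_rows", "payload": {"motion": [[0.015, 0, 0.03, 0, 0, 0, 76], [0.028, 0, 0.06, 0, 0, 0, 76], [0.037, 0, 0.088, 0, 0, 0, 76], [0.045, 0, 0.115, 0, 0, 0, 76], [0.052, 0, 0.142, 0, 0, 0, 76]]}}

```text
time: 62.82
ee_pos: [0.6107, -0.245, 0.0688]
eef_rot: [0.999, 0.04, 0.001, -0.003]
ft_force: [-0.9, -0.5, 1.2]
width: 0.0662
```

>>> {"api": "play_rows", "payload": {"motion": [[0.005, 0, 0.018, 0, 0, 0, 76], [0.008, 0, 0.036, 0, 0, 0, 76], [0.011, 0, 0.054, 0, 0, 0, 76], [0.013, 0, 0.07, 0, 0, 0, 76], [0.014, 0, 0.085, 0, 0, 0, 76]]}}

```text
time: 63.45
ee_pos: [0.6135, -0.2446, 0.0521]
eef_rot: [0.999, 0.04, 0.001, -0.003]
ft_force: [0.8, 0.1, 1.4]
width: 0.0664
```

```bash
python3 - <<'E'
from h import *
st(); p=np.array(r.read_state()['ee_pos'])
for a in [.06,.03,0]: print(a,np.round([float((lid_tcp(a)-p)@-KX/.2),float(-(lid_tcp(a)-p)[2]/.2)],3))
E
```

```text
t 63.5 p [ 0.6135 -0.2446  0.0521] z [ 0.003  0.006 -1.   ] y [ 0.079 -0.997 -0.005] w 0.0664 F [0.8 0.1 1.4] j [ 0.8   0.65 -0.68  1.51  0.42  1.14 -1.45]
0.06 [0.01  0.001]
0.03 [0.013 0.022]
0 [0.014 0.043]
```

>>> {"api": "play_rows", "payload": {"motion": [[0.005, 0, 0.01, 0, 0, 0, 76], [0.008, 0, 0.02, 0, 0, 0, 76], [0.01, 0, 0.03, 0, 0, 0, 76], [0.012, 0, 0.038, 0, 0, 0, 76], [0.012, 0, 0.038, 0, 0, 0, 76]]}}

```text
time: 64.08
ee_pos: [0.6158, -0.2443, 0.0445]
eef_rot: [0.999, 0.04, 0.001, -0.003]
ft_force: [0.1, -0.5, 1.4]
width: 0.066
```

>>> {"api": "play_rows", "payload": {"motion": [[0, 0, 0.006, 0, 0, 0, 76], [0, 0, 0.01, 0, 0, 0, 76], [0, 0, 0.01, 0, 0, 0, 76]]}}

```text
time: 64.45
ee_pos: [0.6161, -0.2444, 0.0441]
eef_rot: [0.999, 0.04, 0.002, -0.002]
ft_force: [-5.3, 1.6, 11.0]
width: 0.0664
```

>>> {"api": "play_rows", "payload": {"motion": [[0, 0, 0.005, 0, 0, 0, 76], [0, 0, 0.005, 0, 0, 0, 76]]}}

```text
time: 64.7
ee_pos: [0.6161, -0.2444, 0.044]
eef_rot: [0.999, 0.04, 0.002, -0.002]
ft_force: [-9.4, 2.5, 18.8]
width: 0.0659
```

>>> {"api": "play_rows", "payload": {"motion": [[0, 0, -0.05, 0, 0, 0, 76], [0, 0, -0.3, 0, 0, 0, 76], [0, 0, -0.6, 0, 0, 0, 76], [0, 0, -0.95, 0, 0, 0, 76], [0, 0, -0.95, 0, 0, 0, 76]]}}

```text
time: 65.32
ee_pos: [0.6174, -0.2455, 0.2372]
eef_rot: [0.999, 0.04, 0.005, -0.001]
ft_force: [0.2, -0.1, -0.7]
width: 0.0661
```

>>> {"api": "play_rows", "payload": {"motion": [[0.1, -0.3, -0.3, 0, 0, 0, 76], [0.1, -0.6, -0.6, 0, 0, 0, 76], [0.1, -0.9, -0.6, 0, 0, 0, 76], [0.1, -0.9, -0.6, 0, 0, 0, 76]]}}

```text
time: 65.82
ee_pos: [0.6206, -0.0613, 0.3536]
eef_rot: [0.999, 0.041, 0.002, -0.003]
ft_force: [0.5, -0.8, 0.7]
width: 0.0662
```

```bash
python3 - <<'E'
from h import *
st(); T=eyes.camera('top'); S=eyes.camera('scene')
a=cv2.resize(S['image'][220:360,100:290],None,fx=2.1,fy=2.1,interpolation=2); b=cv2.resize(T['image'][150:290,250:440],None,fx=2.1,fy=2.1,interpolation=2)
save(np.vstack([np.hstack([a,b])]),'fin.png')
h=lambda a:H+.12*(-KX*np.cos(a)+UP*np.sin(a))+.043*(UP*np.cos(a)+KX*np.sin(a))
print([[(np.round(q['xy'],1),q['p']) for q in eyes.landmark_of(c,'case_lid_handle')[:1]] for c in (T,S)],[proj(c,h(x)).round(1) for c in (T,S) for x in (0,.05)])
for q in red_rects(T): print(q)
for n in 'spray_can','chip_hammer': print(n,[np.round(at_z(T,q['xy'],0),3) for q in eyes.landmark_of(T,n)[:1]])
E
```

```text
t 65.8 p [ 0.6206 -0.0613  0.3536] z [ 0.004  0.006 -1.   ] y [ 0.083 -0.997 -0.006] w 0.0662 F [ 0.5 -0.8  0.7] j [ 0.59  0.4  -0.82  1.2   0.28  1.65 -1.64]
[[(array([288.2, 155.7]), 0.19)], [(array([214.5, 295.7]), 0.59)]] [array([389. , 194.5]), array([389.6, 194.9]), array([215.4, 289.1]), array([214.5, 287. ])]
(array([ 0.5795, -0.3847]), array([146.,  49.]), 7.7, array([427., 207.]))
spray_can [array([0.749, 0.056, 0.   ])]
chip_hammer [array([0.317, 0.46 , 0.   ])]
```

View pics/fin.png

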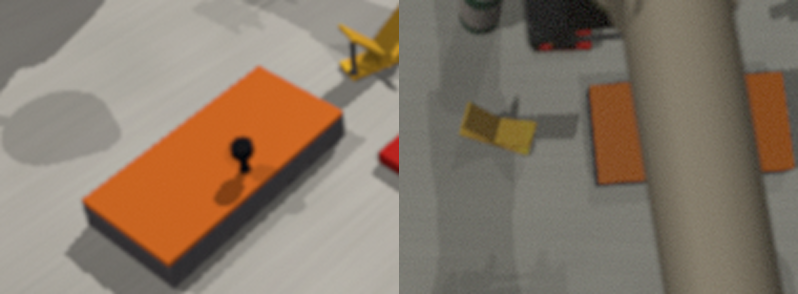

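The last picture shows the lid flush on the case, with its knob at (241,150), and the robot clear of everything. Handing in.

```bash
python3 -c "
from h import *
print(job.close_job())"
```

```text
the job is handed in; nothing more can be done
None
```

The job is handed in: all three red-primed coupons are turned seam up and laid flat, one per bay, and the lid is closed. Each coupon was turned in the V cradle, and I pushed the lid down slowly with the fingers either side of its knob. The run took about 66 s of the 210 s.

**Last checks:**
- **Coupons:** a wrist picture before closing showed three separate coupons with seams up.
- **Lid:** the push took about 2 N. At the stop it rose to about 21 N in all (the wrist limit is 120 N), with the fingertips at 44 mm against the 43.5 mm expected. The last scene picture shows the lid flush all round.
- **Hammer and can:** they read at their starting positions.
- **Magnet:** it read unmoved about halfway through, but the arm hid it in the final top view, so its last position was not re-measured.

**Disagreements along the way:**
- One coupon was found about 5 cm from where it started when I came to fetch it, and I measured it again before picking it up. The arm was not working on it, so I took it to be the expected knock.
- The network missed the third coupon in the cradle, and I confirmed it by eye.
- In the final pictures the network's knob reading was about 7 px off my model in the scene view. In the top view, where the arm hid the knob, it gave a false low-confidence hit. I relied on the picture and the contact height instead.

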